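Clear the doughnut-cutting bench

TASK

The doughnut cutting is done for the day: clear the washed tools off the bench onto the utensil rail. Hang every cutter that stands on the bench by its bow on a free peg, one to a peg, and drape the tongs from their caddy over the bare stretch of the rail, one leg on each side, so that everything hangs freely and still. The cutter that already hangs stays on its peg, and everything else on the bench stays where it is.

Things in the scene. Friction and masses are not known exactly. Their poses are not given: they have to be found in the camera images.
- cutter0: mini doughnut cutter, bare steel, 69 mm high, 90 g: open ring 56 mm across, 28 high, under a strap bow (18 wide in x, 3 thick). Origin: middle of the ring's lower edge; z up, x through the bow's opening, bow spans y: its flat upright legs lie outside the ring, outer faces at y = +-31 mm, 48 mm tall; underside of its flat top at z = 66 mm. Stands bow up. None if absent this time
- cutter1: cutter like cutter0, same size and frame, standing bow up; None if absent this time
- cutter2: cutter like cutter0, same size and frame, standing bow up; None if absent this time
- cutter3: cutter like cutter0, same size and frame, standing bow up; None if absent this time
- cutter4: cutter like cutter0, same size and frame, standing bow up; None if absent this time
- cutter5: cutter like cutter0, same size and frame, standing bow up; None if absent this time
- hung: one more cutter like cutter0, which already hangs on one of the pegs and stays there. In all of them, above their 48 mm tall legs the bow leans in to its flat top, 22 mm wide; the opening between ring and bow is 38 mm high
- peg0: fixed peg clipped to the rail: steel rod 8 mm thick, 85 mm long, sticking out towards the robot (-x), rising 8 degrees to an end ball 12 mm across. Origin on the rail's axis; -x outwards, y along the rail, z up. Rod's axis 6 mm above the origin 45 mm out, 12 mm above it at the ball. Pegs are 90 mm or more apart, cutters may hang side by side
- peg1: fixed peg like peg0, on the same rail at the same height
- peg2: fixed peg like peg0, on the same rail at the same height
- peg3: fixed peg like peg0, on the same rail at the same height
- peg4: fixed peg like peg0, on the same rail at the same height
- peg5: fixed peg like peg0, on the same rail at the same height
- rail_bare (a point): middle of the rail's bare stretch, on the rail's axis; pegs are about 100 mm away on both sides. The rail is a fixed level steel tube 14 mm thick, its axis 185 mm above the bench, along this frame's y, on two posts 0.72 m apart; open above, in front and behind
- tongs: rigid one-piece steel serving tongs, 70 g, a tall narrow inverted U: crest 32 mm (x) by 16 mm (y), 3 thick, with a thin rib along it up to z = 6.5 mm; two parallel flat legs 119 mm long, 26 mm apart inside. Origin: middle of the crest's underside; z up, legs at +x and -x. Starts crest up in the caddy, origin 124 mm above the bench
- caddy: fixed white open box that holds the tongs upright, 56 mm (x) by 36 mm (y), 60 mm high, walls and floor 5 mm; the tongs' x runs along its x; origin at the middle of its underside
- bowl: small white ceramic bowl, 72 mm across, 38 mm high, standing under the end of the rail at the robot's right; origin at the middle of its underside. Leave it alone
- shaker: flour shaker, an aluminium can with a pierced steel cap, 52 mm across, 74 mm high, standing among the cutters; origin at the middle of its underside. Leave it alone
- jar: closed glass jar with a white cap, 64 mm across, 100 mm high, at the far left or right of the cutters; origin at the middle of its underside. Leave it alone
- scraper: dough scraper lying flat, steel blade and wooden grip, 105 x 110 mm, 21 mm high, under the rail; origin near its middle, underneath. Leave it alone
- brush: pastry brush lying flat under the rail; origin near its middle, underneath. Leave it alone
- cup: aluminium mug, 68 mm across, 55 mm high, under the rail; origin at the middle of its underside. Leave it alone

How it is judged:
By the outcome, as a careful person would: the job done as asked, in the order asked, and still so for the second after the job is handed in, with the robot touching nothing.
Of cutter0, cutter1, cutter2, cutter3, cutter4, cutter5 only 4 to 5 are there at a start; the rules pass over those that are not, and their reading is None.
At some moment in a run one of cutter0, cutter1, cutter2, cutter3, cutter4, cutter5 may be knocked a few centimetres aside while the robot is not near it.
It also fails if it takes over 208 s, if anything falls off the work surface, if the arm or the gripper's body presses on something with over 40 N, if the wrist force passes 120 N, or if a joint passes its speed limit or range.

ROBOT

A 7-joint arm with a two-finger parallel gripper is mounted at the origin on the work surface. World frame = base frame: x ahead of the robot, y to its left, z up, the work surface at z = 0. Lengths are in m, angles in rad, forces in N, time in s.
With the tool pointing down it reaches from about 0.425 to 0.875 m from the base axis. Payload 4.7 kg.
Tool frame: the origin (TCP) lies between the finger pads; the fingertips stand 19 mm ahead of it and the grasp point (between the pads) is the TCP (ctrl.tip_extent is the distance from the TCP to the fingertips, in m); z points along the fingers, y is the line along which they close (so a half turn about z gives the same grasp; the last joint's range is limited). The gripper opens to 87 mm and grips with 3 to 60 N. Pads are 19 mm wide; open, the fingers measure 117 mm over their backs; the gripper's body (75 mm by 190 mm) begins 51 mm behind the grasp point.
Start: joints at [1.138, 0.321, -0.07, 1.45, 0.023, 1.371, -0.057], TCP at [0.281, -0.586, 0.242] pointing down, gripper open.
Joint ranges: [-2.86, 2.86], [-0.3, 2.09], [-1.38, 1.24], [0.06, 2.45], [-1.56, 4.7], [0.09, 2.05], [-2.69, 2.69]. Speed limits (rad/s): [2.57, 2.57, 3.14, 3.14, 3.14, 3.14, 3.14].

INTERFACE

Orientations are given as a rotation vector (axis times angle).
In Python, from bench import ctrl gives the robot as it stands.
- The arm moves only by the shell command python3 -m crank 'ROWS' [OPENING] [FORCE]. ROWS is JSON, a list of rows, each an object of numbers: "tx", "ty", "tz": the shift along the tool's x, y, z in mm; "turn": the turn about the tool's z in units of 5 degrees (1.0 is 5 degrees). In form: [{"tx": .., "ty": .., "tz": .., "turn": ..}, ...]. A call has 1 to 5 rows; each row is the pose to reach, as a shift and turn from the pose commanded when the call began, along the tool's axes at that moment; what a row does not reach only later rows make up. A row lasts 1/8 s, in which the tool goes at most 62.5 mm and 10.7 degrees, less where a joint would pass 70% of its speed; a pose out of reach is approached as far as the arm can. A call with a gripper value outside its range is refused whole. OPENING is the finger opening in mm, from 0 to 87, set as the call begins (- or left out, the last holds). The fingers move at their own pace and stop on an object; FORCE is the grip in N (left out, the last holds). Time passes only in rows, so rows that repeat a pose let the fingers close. It gives the time, the measured TCP pose, the force, the opening and the grip force at its end, in the units of the state.
- ctrl.get_state(): the state, without advancing time (a new reading comes with each control period).
- ctrl.get_image(name): name is "scene" or "top" or "wrist"; returns (picture, depth): 384x512x3 uint8, red, green, blue; 384x512 float32, m along the optical axis (not along the pixel's ray), 0 where there is no reading.
- ctrl.camera_model(name): a dict with "intrinsics" (3x3 intrinsics, pixels), "origin" and "orientation" of the camera in the world. Camera axes: x right, y down, z forward; pixel columns grow to the right and rows downward; lengths in m; the calibration is good to about 2 mm. A picture is of the moment at which its call begins: read the wrist's pose just before it. camera_model takes no time and is no camera call; for the wrist camera it gives the pose at the moment of the call.
- ctrl.close_job(): hands the job in; it is judged then, once.
Trained networks look in the newest picture that a camera, given by its name, has taken for a name from the list of things; names that differ only in an ending like _2 or _b are one class to them, and where a whole thing is asked for, a point or a joint stands for the part that bears it (a point fixed in the world has none). Each returns a list of dicts, best first, with "confidence" (0 to 1); they miss things now and then, are a little off and sometimes report something else, mostly with a low value. They report only what shows in the picture. A call takes as long as a camera call.
- ctrl.recognise(camera, query): "xyz" ([x, y, z] in m, in world coordinates, good to about 4 mm: the middle of the surface that is visible of it).
- ctrl.mark_of(camera, query): "xyz" ([x, y, z] in m, in world coordinates, good to about 4 mm: a listed point, or the origin of a listed thing).
The state is a dict: "time": time; "joint_positions": joint angles; "qd": joint speeds; "joint_torque": joint torques, N m; "position": TCP position; "tool_rot": TCP orientation; "ft_force": force on the tool from outside, world axes, zero at the start; "torque": the same for the moment, N m; "grip_width": opening from 0.0 (shut) to 1.0 (fully open); "grip_force": force on a finger pad.
Only numpy, scipy, OpenCV 4.12 (cv2) and the standard library are available. Lean on these libraries where they do the work, as an engineer would, in place of code of your own. Each camera call takes 0.05 s, during which the arm holds its last target. There are 200 camera calls.

## Working session

There is one attempt and no reset: what is moved stays moved. The work goes in short steps, Python scripts to look and compute and a shell command to move; the robot and the scene stay as the last step left them, time stands still between calls to the robot, and variables do not carry over. Pictures are saved under pics/ and viewed, at most 14 in all, crops included, and the job is handed in when it is done.

```bash
ls; mkdir -p pics; cat > h.py <<'E'
import numpy as np, cv2, json
from scipy.spatial.transform import Rotation as R
from bench import ctrl
def snap(cam,fn=None):
    m=ctrl.camera_model(cam); im,d=ctrl.get_image(cam)
    if fn: cv2.imwrite('pics/'+fn,im[:,:,::-1])
    return im,d,m
E
python3 - <<'E'
from h import *
s=ctrl.get_state(); print(s['time'],s['position'],s['tool_rot'],s['grip_width'])
for c in ['scene','top']:
    im,d,m=snap(c,c+'0.png'); print(c,m['origin'],m['orientation'],m['intrinsics'])
    for q in ['cutter0','hung','peg0','rail_bare','tongs','caddy','bowl','shaker','jar','scraper','brush','cup']:
        print(q,[(np.round(r['xyz'],3).tolist(),round(r['confidence'],2)) for r in ctrl.mark_of(c,q)])
print(ctrl.get_state()['time'])
E
```

```text
pics
0.0 [ 0.2805745  -0.58576528  0.24048831] [-3.06178295e+00 -6.95659200e-01  8.10661968e-04] 1.0004411605941268
scene [ 1.04365411 -0.63344879  0.94090032] [-2.26187001 -0.75133432  0.30620827] [[448.06346149   0.         255.75751428]
 [  0.         448.06346149 186.5885507 ]
 [  0.           0.           1.        ]]
cutter0 [([0.426, -0.095, -0.0], 0.94), ([0.486, -0.144, 0.002], 0.89), ([0.497, 0.001, -0.004], 0.89), ([0.434, 0.091, 0.001], 0.63), ([0.681, -0.105, 0.187], 0.62)]
hung [([0.64, -0.303, 0.131], 0.58)]
peg0 [([0.678, -0.209, 0.189], 0.74), ([0.682, -0.305, 0.184], 0.72), ([0.675, 0.292, 0.188], 0.61), ([0.677, 0.099, 0.182], 0.6), ([0.68, -0.108, 0.184], 0.46), ([0.674, 0.191, 0.185], 0.45), ([0.484, -0.141, 0.002], 0.19)]
rail_bare [([0.675, -0.01, 0.182], 0.61)]
tongs [([0.475, -0.38, 0.123], 0.91), ([0.568, -0.323, 0.001], 0.5), ([0.607, -0.194, 0.003], 0.49), ([0.43, 0.092, -0.004], 0.18)]
caddy []
bowl [([0.569, -0.325, 0.002], 0.72), ([0.682, -0.105, 0.185], 0.43)]
shaker [([0.488, 0.142, -0.002], 0.69), ([0.432, 0.092, -0.0], 0.66)]
jar [([0.461, 0.367, 0.
[... 539 characters left out ...]
.237, -0.002], 0.48)]
hung [([0.635, -0.304, 0.129], 0.61), ([0.682, -0.009, 0.185], 0.47)]
peg0 [([0.679, 0.293, 0.186], 0.77), ([0.683, -0.106, 0.188], 0.63), ([0.679, -0.308, 0.181], 0.61), ([0.683, -0.21, 0.187], 0.54), ([0.68, 0.092, 0.185], 0.49), ([0.679, 0.189, 0.188], 0.45)]
rail_bare [([0.681, -0.011, 0.184], 0.94), ([0.603, 0.205, -0.004], 0.26)]
tongs [([0.475, -0.378, 0.122], 0.51)]
caddy [([0.477, -0.376, -0.001], 0.96)]
bowl [([0.565, -0.322, -0.002], 0.93)]
shaker [([0.484, 0.146, 0.0], 0.77)]
jar [([0.458, 0.373, -0.001], 0.67)]
scraper [([0.603, 0.208, -0.002], 0.75)]
brush [([0.602, -0.193, 0.004], 0.58), ([0.496, 0.003, 0.0], 0.48)]
cup [([0.61, 0.026, -0.001], 0.79)]
1.3
```

View pics/scene0.png

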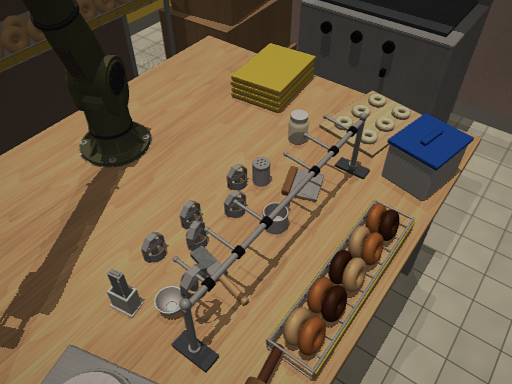

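View pics/top0.png

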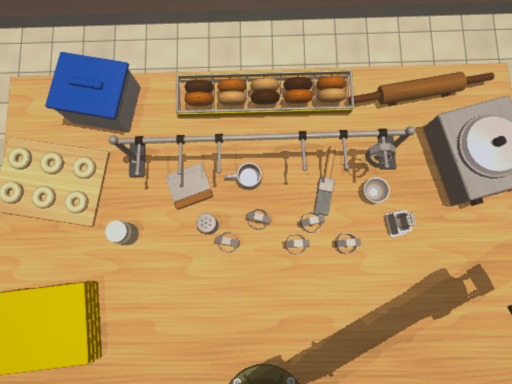

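The scene shows five standing cutters near (237,178), (234,205), (190,213), (196,235), (153,248). One cutter hangs at the robot-right end, and the tongs are in the caddy at (123,292). The top view agrees: cutters at (227,242), (258,219), (296,244), (312,222), (347,243), and free pegs at x≈139, 181, 219, 304, 344.

```bash
cat >> h.py <<'E'
def cloud(cam):
    im,d,m=snap(cam); K=m['intrinsics']; v,u=np.mgrid[:384,:512]
    P=np.stack([(u-K[0,2])/K[0,0]*d,(v-K[1,2])/K[1,1]*d,d],-1)
    Rm=np.array(m['orientation']); Rm=R.from_rotvec(Rm).as_matrix() if Rm.ndim==1 else Rm
    return (P@Rm.T+m['origin'])[d>0]
def cutters(P,guess):
    out=[]
    for g in guess:
        n=P[np.hypot(P[:,0]-g[0],P[:,1]-g[1])<.045]
        t=n[(n[:,2]>.06)&(n[:,2]<.08)]; b=n[(n[:,2]>.033)&(n[:,2]<.08)]
        if len(b)<8: out.append(None); continue
        q=b[:,:2]-b[:,:2].mean(0); w,V=np.linalg.eigh(q.T@q); a=V[:,1]
        if a[1]<0:a=-a
        yaw=np.degrees(np.arctan2(-a[0],a[1]))   # yaw of cutter (bow along y at 0)
        out.append((np.round(t.mean(0),4).tolist(),np.round((b[:,:2].max(0)+b[:,:2].min(0))/2,4).tolist(),round(yaw,1),len(t),len(b),np.round(w**.5,3).tolist()))
    return out
def to(x,y,z,yaw=0):
    s=ctrl.get_state(); Rm=R.from_rotvec(s['tool_rot']).as_matrix()
    d=Rm.T@(np.array([x,y,z])-s['position'])*1000
    cur=np.degrees(np.arctan2(Rm[1,0],Rm[0,0])); t=-(((yaw-cur)+90)%180-90)/5
    print('to',[x,y,z,yaw],'tx,ty,tz',np.round(d,1),'turn',round(t,2),'cur yaw',round(cur,1),'tilt z',np.round(Rm[:,2],3),'t',round(s['time'],2))
E
cat > look.py <<'E'
from h import *
G=[(.424,-.094),(.486,-.143),(.497,.002),(.434,.091),(.423,-.237)]
P=cloud('top')
for g,c in zip(G,cutters(P,G)): print(g,c)
S=cloud('scene')
for g,c in zip(G,cutters(S,G)): print('scene',g,c)
E
python3 - <<'E'
import look
from h import *
P=look.P
for y in [-.306,-.209,-.107,-.01,.097,.19,.292]:
    n=P[(abs(P[:,1]-y)<.03)&(P[:,2]>.17)&(P[:,2]<.22)&(P[:,0]>.55)]
    p=n[n[:,0]<.66]; p=p[(p[:,0]>.58)]; print(y,np.round(np.median(n[n[:,0]>.668],0),4), len(p), [np.round(np.r_[np.median(p[sel],0)],4).tolist() for sel in [p[:,0]<.602,(p[:,0]>.61)&(p[:,0]<.65)] if sel.any()])
n=P[(np.hypot(P[:,0]-.476,P[:,1]+.378)<.04)&(P[:,2]>.1)]; print('tongs',n.mean(0),n.max(0),n.min(0))
to(.424,-.094,.2)
E
```

```text
(0.424, -0.094) ([0.4216, -0.0979, 0.0667], [0.4212, -0.0988], np.float64(1.9), 99, 168, [0.068, 0.237])
(0.486, -0.143) ([0.4814, -0.142, 0.0661], [0.482, -0.1419], np.float64(11.7), 100, 161, [0.067, 0.228])
(0.497, 0.002) ([0.4937, 0.0044, 0.0666], [0.4938, 0.0039], np.float64(-14.6), 95, 162, [0.068, 0.232])
(0.434, 0.091) ([0.4333, 0.0915, 0.0668], [0.4434, 0.0937], np.float64(-22.2), 99, 174, [0.097, 0.27])
(0.423, -0.237) ([0.4208, -0.2348, 0.0663], [0.4202, -0.2354], np.float64(3.3), 98, 167, [0.068, 0.234])
scene (0.424, -0.094) ([0.4261, -0.1025, 0.0665], [0.4257, -0.0992], np.float64(1.3), 88, 173, [0.077, 0.261])
scene (0.486, -0.143) ([0.4866, -0.1467, 0.067], [0.4855, -0.1422], np.float64(8.6), 90, 185, [0.076, 0.261])
scene (0.497, 0.002) ([0.4977, 0.0, 0.067], [0.4985, 0.002], np.float64(-15.2), 78, 157, [0.074, 0.247])
scene (0.434, 0.091) ([0.4354, 0.0868, 0.0663], [0.4352, 0.0892], np.float64(-12.6), 67, 138, [0.072, 0.234])
scene (0.423, -0.237) ([0.4256, -0.2384, 0.0669], [0.4255, -0.2358], np.float64(1.7), 98, 191, [0.08, 0.268])
-0.306 [ 0.6762 -0.3032  0.1905] 261 [[0.5935, -0.3032, 0.1994], [0.6372, -0.3018, 0.1936]]
-0.209 [ 0.6759 -0.2063  0.1908] 101 [[0.592, -0.208, 0.1985], [0.6302, -0.2076, 0.1939]]
-0.107 [ 0.6756 -0.107   0.1906] 96 [[0.5923, -0.1082, 0.1991], [0.6283, -0.1083, 0.1938]]
-0.01 [ 0.6748 -0.0124  0.1892] 0 []
0.097 [0.6743 0.0968 0.1909] 94 [[0.5917, 0.0944, 0.1989], [0.6309, 0.0948, 0.1933]]
0.19 [0.6743 0.1896 0.1908] 99 [[0.5917, 0.1893, 0.1997], [0.6304, 0.1892, 0.1934]]
0.292 [0.6736 0.2897 0.1902] 107 [[0.592, 0.2898, 0.1993], [0.6314, 0.2898, 0.1929]]
tongs [ 0.47261226 -0.37670613  0.12508331] [ 0.49001411 -0.36640681  0.13304727] [ 0.45650383 -0.38808548  0.10343009]
to [0.424, -0.094, 0.2, 0] tx,ty,tz [ 341.8 -382.    41.5] turn 5.12 cur yaw 25.6 tilt z [ 0. -0. -1.] t 1.4
```

```bash
python3 -m crank '[{"turn":2},{"turn":4},{"turn":5.12},{"turn":5.12},{"turn":5.12}]' 80 25; python3 -c "
from h import *
to(.424,-.094,.2)"
```

```text
to [0.424, -0.094, 0.2, 0] tx,ty,tz [ 341.8 -382.    41.5] turn 5.12 cur yaw 25.6 tilt z [ 0. -0. -1.] t 1.4$[0]: bad value
```

```bash
python3 -m crank '[{"tx":0,"ty":0,"tz":0,"turn":2},{"tx":0,"ty":0,"tz":0,"turn":4},{"tx":0,"ty":0,"tz":0,"turn":5.12},{"tx":0,"ty":0,"tz":0,"turn":5.12}]' 80 25; python3 -c "
from h import *
to(.424,-.236,.13,2.5)"
```

```text
time: 1.9
position: [0.2809, -0.5862, 0.2416]
tool_rot: [3.141, 0.002, -0.0]
ft_force: [0.3, -0.1, -1.0]
grip_width: 0.923
grip_force: 0.0
to [0.424, -0.236, 0.13, 2.5] tx,ty,tz [ 143.5 -350.   111.5] turn -0.49 cur yaw 0.1 tilt z [-0. -0. -1.] t 1.9
```

```bash
python3 -m crank '[{"tx":29,"ty":-70,"tz":0,"turn":-0.1},{"tx":58,"ty":-140,"tz":0,"turn":-0.2},{"tx":86,"ty":-210,"tz":0,"turn":-0.3},{"tx":115,"ty":-280,"tz":0,"turn":-0.4},{"tx":143,"ty":-350,"tz":0,"turn":-0.5}]'; python3 -m crank '[{"tx":0,"ty":0,"tz":0,"turn":0},{"tx":0,"ty":0,"tz":0,"turn":0},{"tx":0,"ty":0,"tz":0,"turn":0}]'
python3 -c "
from h import *
to(.424,-.236,.037,2.5)
snap('wrist','w1.png')
print([r['xyz'] for r in ctrl.mark_of('wrist','cutter0')])
P=cloud('wrist'); print(cutters(P,[(.424,-.236)]))"
```

```text
time: 2.52
position: [0.3999, -0.2951, 0.2419]
tool_rot: [3.14, 0.072, 0.001]
ft_force: [1.4, 0.0, 0.7]
grip_width: 0.92
grip_force: 0.0
time: 2.9
position: [0.3984, -0.2987, 0.2415]
tool_rot: [3.141, 0.065, -0.0]
ft_force: [0.1, -0.2, 0.3]
grip_width: 0.92
grip_force: 0.0
to [0.424, -0.236, 0.037, 2.5] tx,ty,tz [ 28.2 -61.6 204.5] turn -0.03 cur yaw 2.4 tilt z [-0. -0. -1.] t 2.9
[[0.4225, -0.2346, 0.0032], [0.4229, -0.0942, 0.0006], [0.4959, 0.0035, 0.0012]]
[([0.4217, -0.2367, 0.0675], [0.4216, -0.2351], np.float64(2.4), 550, 825, [0.153, 0.507])]
```

View pics/w1.png

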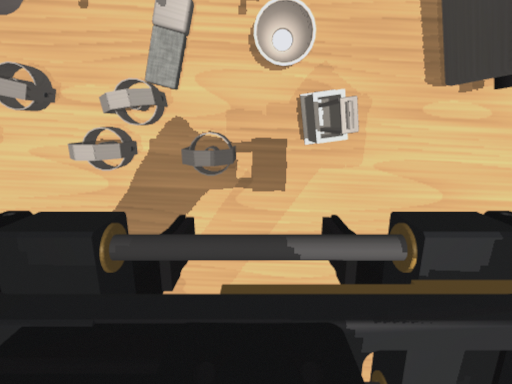

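The wrist view shows the first cutter at (209,155), between the gripper and the caddy at (325,115). Its bow is almost square to the tool, which agrees with the measured position.

```bash
python3 -m crank '[{"tx":13,"ty":-31,"tz":30,"turn":0},{"tx":26.5,"ty":-62,"tz":70,"turn":0},{"tx":26.5,"ty":-62,"tz":110,"turn":0},{"tx":26.5,"ty":-62,"tz":110,"turn":0},{"tx":26.5,"ty":-62,"tz":110,"turn":0}]'
python3 -c "
from h import *
to(.4225,-.2355,.037,2.4)"
```

```text
time: 3.68
position: [0.4236, -0.2351, 0.1329]
tool_rot: [3.14, 0.066, 0.002]
ft_force: [0.1, -0.8, -1.2]
grip_width: 0.92
grip_force: 0.0
to [0.4225, -0.2355, 0.037, 2.4] tx,ty,tz [-1.2  0.2 95.9] turn 0.0 cur yaw 2.4 tilt z [ 0.002 -0.001 -1.   ] t 3.67
```

```bash
python3 -m crank '[{"tx":-1,"ty":0,"tz":40,"turn":0},{"tx":-1,"ty":0,"tz":75,"turn":0},{"tx":-1,"ty":0,"tz":96,"turn":0},{"tx":-1,"ty":0,"tz":96,"turn":0}]'; python3 -m crank '[{"tx":0,"ty":0,"tz":0,"turn":0},{"tx":0,"ty":0,"tz":0,"turn":0},{"tx":0,"ty":0,"tz":0,"turn":0},{"tx":0,"ty":0,"tz":0,"turn":0}]' 50 25;  python3 -m crank '[{"tx":0,"ty":0,"tz":-30,"turn":0},{"tx":0,"ty":0,"tz":-70,"turn":0},{"tx":0,"ty":0,"tz":-110,"turn":0},{"tx":0,"ty":0,"tz":-150,"turn":0},{"tx":0,"ty":0,"tz":-150,"turn":0.5}]'
python3 -c "
from h import *
to(.52,-.2075,.187,0)"
```

```text
time: 4.18
position: [0.422, -0.2347, 0.0359]
tool_rot: [-3.141, -0.066, 0.0]
ft_force: [-0.1, 0.3, 0.1]
grip_width: 0.92
grip_force: 0.0
time: 4.68
position: [0.4229, -0.2347, 0.0369]
tool_rot: [3.139, 0.068, 0.003]
ft_force: [-0.8, -0.9, 5.9]
grip_width: 0.712
grip_force: 25.0
time: 5.3
position: [0.4239, -0.2348, 0.1892]
tool_rot: [3.138, -0.002, 0.009]
ft_force: [0.3, 0.6, -1.0]
grip_width: 0.713
grip_force: 25.0
to [0.52, -0.2075, 0.187, 0] tx,ty,tz [ 96.  -27.4   2.6] turn -0.01 cur yaw -0.1 tilt z [ 0.006 -0.004 -1.   ] t 5.3
```

```bash
python3 -m crank '[{"tx":30,"ty":-9,"tz":1,"turn":0},{"tx":65,"ty":-18,"tz":2,"turn":0},{"tx":96,"ty":-27,"tz":2,"turn":0},{"tx":96,"ty":-27,"tz":2,"turn":0},{"tx":96,"ty":-27,"tz":2,"turn":0}]'
python3 -c "
from h import *
to(.632,-.2075,.187,0)
im,d,m=snap('wrist','w2.png');
im,d,m=snap('scene'); cv2.imwrite('pics/s2.png',cv2.resize(im[180:330,100:300,::-1],None,fx=3,fy=3))"
```

```text
time: 5.92
position: [0.5171, -0.2072, 0.183]
tool_rot: [-3.142, 0.0, 0.003]
ft_force: [0.4, 0.3, -2.0]
grip_width: 0.711
grip_force: 25.0
to [0.632, -0.2075, 0.187, 0] tx,ty,tz [114.9   0.3  -4.1] turn -0.0 cur yaw -0.0 tilt z [-0.002  0.    -1.   ] t 5.92
```

View pics/s2.png

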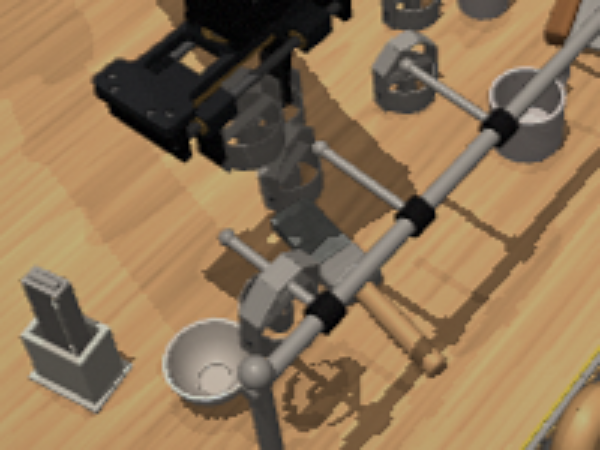

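The crop shows the cutter held upright under the gripper at (250,130). The free peg ball at (228,237) points at it.

```bash
python3 -m crank '[{"tx":25,"ty":0,"tz":-4,"turn":0},{"tx":55,"ty":0,"tz":-4,"turn":0},{"tx":85,"ty":0,"tz":-4,"turn":0},{"tx":115,"ty":0,"tz":-4,"turn":0},{"tx":115,"ty":0,"tz":-4,"turn":0}]'; python3 -m crank '[{"tx":0,"ty":0,"tz":5,"turn":0},{"tx":0,"ty":0,"tz":10,"turn":0},{"tx":0,"ty":0,"tz":14,"turn":0},{"tx":0,"ty":0,"tz":16,"turn":0},{"tx":0,"ty":0,"tz":16,"turn":0}]' 
python3 -c "
from h import *
to(.632,-.2075,.166,0)"
```

```text
time: 6.65
position: [0.6337, -0.2069, 0.1871]
tool_rot: [-3.141, -0.0, -0.0]
ft_force: [-1.4, 0.2, -1.8]
grip_width: 0.711
grip_force: 25.0
time: 7.28
position: [0.6328, -0.207, 0.1715]
tool_rot: [3.141, -0.0, -0.0]
ft_force: [0.0, 0.6, -1.0]
grip_width: 0.714
grip_force: 25.0
to [0.632, -0.2075, 0.166, 0] tx,ty,tz [-0.8  0.5  5.5] turn -0.0 cur yaw -0.0 tilt z [-0. -0. -1.] t 7.28
```

Lower in 2 mm steps until the force shows contact.

```bash
for i in 1 2; do :; done; python3 -m crank '[{"tx":0,"ty":0,"tz":2,"turn":0},{"tx":0,"ty":0,"tz":2,"turn":0},{"tx":0,"ty":0,"tz":2,"turn":0}]' | egrep 'pos|ft'; python3 -m crank '[{"tx":0,"ty":0,"tz":2,"turn":0},{"tx":0,"ty":0,"tz":2,"turn":0},{"tx":0,"ty":0,"tz":2,"turn":0}]' | egrep 'pos|ft';python3 -m crank '[{"tx":0,"ty":0,"tz":1.5,"turn":0},{"tx":0,"ty":0,"tz":1.5,"turn":0},{"tx":0,"ty":0,"tz":1.5,"turn":0}]' | egrep 'pos|ft'
```

```text
position: [0.6331, -0.2069, 0.1696]
ft_force: [0.3, -1.0, -0.9]
position: [0.6331, -0.207, 0.1676]
ft_force: [-0.9, 0.6, -0.1]
position: [0.6333, -0.207, 0.1672]
ft_force: [-0.9, 0.7, 6.0]
```

```bash
python3 -m crank '[{"tx":0,"ty":0,"tz":0,"turn":0},{"tx":0,"ty":0,"tz":0,"turn":0},{"tx":0,"ty":0,"tz":0,"turn":0},{"tx":0,"ty":0,"tz":0,"turn":0}]' 74| egrep 'pos|ft|wid'; python3 -m crank '[{"tx":0,"ty":0,"tz":-12,"turn":0},{"tx":0,"ty":0,"tz":-35,"turn":0},{"tx":0,"ty":0,"tz":-60,"turn":0},{"tx":0,"ty":0,"tz":-90,"turn":0},{"tx":-60,"ty":0,"tz":-90,"turn":0}]' 
python3 look.py
python3 -c "
from h import *
to(.484,-.143,.2,10)
im,d,m=snap('scene'); cv2.imwrite('pics/s3.png',cv2.resize(im[150:330,100:340,::-1],None,fx=2.5,fy=2.5))"
```

```text
position: [0.6329, -0.2069, 0.1658]
ft_force: [0.1, -0.2, 0.5]
grip_width: 0.852
time: 9.52
position: [0.5769, -0.2061, 0.2588]
tool_rot: [-3.141, -0.005, -0.011]
ft_force: [-0.1, -0.8, 0.2]
grip_width: 0.851
grip_force: 0.0
(0.424, -0.094) ([0.4217, -0.098, 0.0664], [0.4213, -0.0988], np.float64(2.1), 98, 167, [0.068, 0.236])
(0.486, -0.143) ([0.4815, -0.1424, 0.0661], [0.482, -0.1422], np.float64(11.1), 100, 164, [0.068, 0.232])
(0.497, 0.002) ([0.4934, 0.0039, 0.0663], [0.4936, 0.0039], np.float64(-14.6), 98, 162, [0.068, 0.232])
(0.434, 0.091) ([0.4331, 0.0912, 0.0666], [0.4434, 0.0937], np.float64(-21.3), 101, 174, [0.094, 0.268])
(0.423, -0.237) None
scene (0.424, -0.094) ([0.4313, -0.0946, 0.0655], [0.4253, -0.0953], np.float64(7.7), 21, 56, [0.032, 0.155])
scene (0.486, -0.143) ([0.4868, -0.1468, 0.067], [0.4861, -0.1425], np.float64(9.1), 91, 186, [0.078, 0.26])
scene (0.497, 0.002) ([0.4973, 0.0003, 0.0665], [0.4982, 0.0033], np.float64(-15.9), 79, 154, [0.073, 0.241])
scene (0.434, 0.091) ([0.438, 0.088, 0.0672], [0.4375, 0.0895], np.float64(-12.1), 57, 117, [0.06, 0.222])
scene (0.423, -0.237) None
to [0.484, -0.143, 0.2, 10] tx,ty,tz [-83.1 -64.4  55.9] turn -2.03 cur yaw -0.1 tilt z [-0.007 -0.001 -1.   ] t 9.62
```

View pics/s3.png

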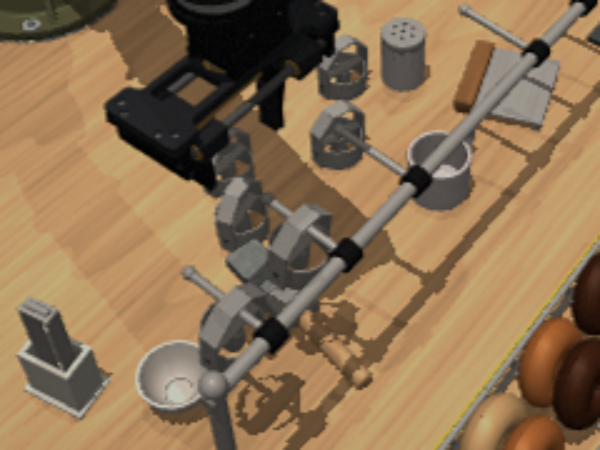

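The crop shows the first cutter hanging on its peg at (300,250), beside the old one at (230,325). Next is the cutter at (0.4825,-0.1425).

```bash
python3 -m crank '[{"tx":-45,"ty":-30,"tz":0,"turn":-1},{"tx":-84,"ty":-64,"tz":20,"turn":-2.1},{"tx":-84,"ty":-64,"tz":70,"turn":-2.1},{"tx":-84,"ty":-64,"tz":120,"turn":-2.1},{"tx":-84,"ty":-64,"tz":120,"turn":-2.1}]' 80 
python3 -c "
from h import *
to(.4825,-.1425,.037,10.5)"
```

```text
time: 10.3
position: [0.4872, -0.1421, 0.1337]
tool_rot: [-3.125, -0.288, 0.009]
ft_force: [0.1, -0.5, 1.6]
grip_width: 0.917
grip_force: 0.0
to [0.4825, -0.1425, 0.037, 10.5] tx,ty,tz [-4.2 -0.1 96.7] turn 0.01 cur yaw 10.5 tilt z [-0.006  0.002 -1.   ] t 10.3
```

```bash
python3 -m crank '[{"tx":0,"ty":0,"tz":30,"turn":0},{"tx":0,"ty":0,"tz":60,"turn":0},{"tx":0,"ty":0,"tz":85,"turn":0},{"tx":0,"ty":0,"tz":97,"turn":0},{"tx":0,"ty":0,"tz":97,"turn":0}]'|egrep 'pos|ft'; python3 -m crank '[{"tx":0,"ty":0,"tz":0,"turn":0},{"tx":0,"ty":0,"tz":0,"turn":0},{"tx":0,"ty":0,"tz":0,"turn":0},{"tx":0,"ty":0,"tz":0,"turn":0}]' 50 25;  python3 -m crank '[{"tx":0,"ty":0,"tz":-30,"turn":0},{"tx":0,"ty":0,"tz":-70,"turn":0},{"tx":0,"ty":0,"tz":-110,"turn":0},{"tx":0,"ty":0,"tz":-150,"turn":1},{"tx":0,"ty":0,"tz":-150,"turn":2.1}]'|egrep 'pos|ft|grip'
python3 -c "
from h import *
to(.52,-.108,.187,0)"
```

```text
position: [0.4901, -0.1432, 0.04]
ft_force: [-0.6, -0.5, -0.2]
time: 11.42
position: [0.4897, -0.1429, 0.0399]
tool_rot: [3.128, 0.288, 0.002]
ft_force: [-0.6, 0.9, 5.6]
grip_width: 0.711
grip_force: 25.0
position: [0.491, -0.1437, 0.1925]
ft_force: [0.3, -0.0, -1.0]
grip_width: 0.713
grip_force: 25.0
to [0.52, -0.108, 0.187, 0] tx,ty,tz [ 28.9 -35.8   5.6] turn -0.04 cur yaw -0.2 tilt z [ 0.006 -0.003 -1.   ] t 12.05
```

```bash
python3 -m crank '[{"tx":10,"ty":-18,"tz":0,"turn":0},{"tx":20,"ty":-36,"tz":2,"turn":0},{"tx":29,"ty":-36,"tz":2,"turn":0},{"tx":29,"ty":-36,"tz":2,"turn":0},{"tx":29,"ty":-36,"tz":2,"turn":0}]'|egrep 'pos|ft'
python3 -c "
from h import *
to(.638,-.108,.191,0)
P=cloud('wrist'); n=P[(P[:,2]>.19)&(P[:,2]<.225)&(abs(P[:,1]+.108)<.04)&(P[:,0]>.46)&(P[:,0]<.56)]; print(len(n), n.min(0) if len(n) else 0,n.max(0) if len(n) else 0,n.mean(0) if len(n) else 0)
snap('wrist','w4.png')"
```

```text
position: [0.5176, -0.1081, 0.1868]
ft_force: [-0.1, -0.8, -0.4]
to [0.638, -0.108, 0.191, 0] tx,ty,tz [120.4  -0.3  -4.3] turn -0.02 cur yaw -0.1 tilt z [-0.001 -0.    -1.   ] t 12.68
3984 [ 0.50081109 -0.14797134  0.19003677] [ 0.5281269  -0.06822012  0.22496548] [ 0.51423281 -0.10725163  0.21145208]
```

View pics/w4.png

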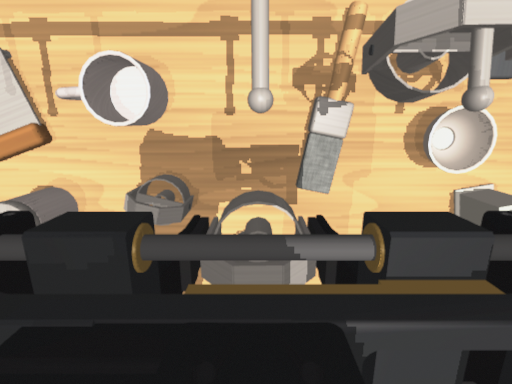

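The wrist view shows the held cutter at (258,240) in line with the peg ball at (260,98), so I'm inserting it.

```bash
python3 -m crank '[{"tx":30,"ty":0,"tz":-4,"turn":0},{"tx":60,"ty":0,"tz":-4,"turn":0},{"tx":90,"ty":0,"tz":-4,"turn":0},{"tx":120,"ty":0,"tz":-4,"turn":0},{"tx":120,"ty":0,"tz":-4,"turn":0}]'|egrep 'pos|ft'; python3 -m crank '[{"tx":0,"ty":0,"tz":5,"turn":0},{"tx":0,"ty":0,"tz":10,"turn":0},{"tx":0,"ty":0,"tz":14,"turn":0},{"tx":0,"ty":0,"tz":17,"turn":0},{"tx":0,"ty":0,"tz":17,"turn":0}]' |egrep 'pos|ft'
python3 -m crank '[{"tx":0,"ty":0,"tz":1.5,"turn":0},{"tx":0,"ty":0,"tz":2.5,"turn":0},{"tx":0,"ty":0,"tz":2.5,"turn":0}]' | egrep 'pos|ft'
```

```text
position: [0.6391, -0.1071, 0.1903]
ft_force: [-0.6, 0.6, -0.9]
position: [0.6377, -0.107, 0.1738]
ft_force: [-0.7, 0.0, -0.2]
position: [0.638, -0.107, 0.1715]
ft_force: [-0.0, -0.4, -1.5]
```

```bash
python3 -m crank '[{"tx":0,"ty":0,"tz":1,"turn":0},{"tx":0,"ty":0,"tz":1.5,"turn":0},{"tx":0,"ty":0,"tz":1.5,"turn":0}]' | egrep 'pos|ft'; python3 -m crank '[{"tx":0,"ty":0,"tz":0.5,"turn":0},{"tx":0,"ty":0,"tz":1,"turn":0},{"tx":0,"ty":0,"tz":1,"turn":0}]' | egrep 'pos|ft'
```

```text
position: [0.6382, -0.107, 0.1705]
ft_force: [-0.2, -0.7, 1.9]
position: [0.6382, -0.107, 0.1702]
ft_force: [-1.4, 0.6, 6.6]
```

```bash
python3 -m crank '[{"tx":0,"ty":0,"tz":0,"turn":0},{"tx":0,"ty":0,"tz":0,"turn":0},{"tx":0,"ty":0,"tz":0,"turn":0},{"tx":0,"ty":0,"tz":0,"turn":0}]' 74| egrep 'pos|ft|wid'; python3 -m crank '[{"tx":0,"ty":0,"tz":-12,"turn":0},{"tx":0,"ty":0,"tz":-35,"turn":0},{"tx":0,"ty":0,"tz":-60,"turn":0},{"tx":0,"ty":0,"tz":-90,"turn":0},{"tx":-60,"ty":0,"tz":-90,"turn":0}]'|egrep 'pos|ft'
python3 -m crank '[{"tx":-60,"ty":-5,"tz":0,"turn":0},{"tx":-120,"ty":-9,"tz":0,"turn":0},{"tx":-140,"ty":-9,"tz":0,"turn":0},{"tx":-140,"ty":-9,"tz":0,"turn":0},{"tx":-140,"ty":-9,"tz":0,"turn":0}]' 80
python3 look.py
python3 -c "
from h import *
to(.423,-.098,.037,2)
P=cloud('wrist'); print(cutters(P,[(.424,-.096)]))
im,d,m=snap('scene'); cv2.imwrite('pics/s5.png',cv2.resize(im[150:330,100:340,::-1],None,fx=2.5,fy=2.5))"
```

```text
position: [0.6379, -0.107, 0.1688]
ft_force: [0.3, 0.0, -0.1]
grip_width: 0.847
position: [0.5817, -0.1064, 0.2616]
ft_force: [-0.3, -1.0, 1.5]
time: 16.9
position: [0.4391, -0.0979, 0.2598]
tool_rot: [3.141, 0.001, 0.003]
ft_force: [-0.1, -0.3, -0.6]
grip_width: 0.922
grip_force: 0.0
(0.424, -0.094) ([0.4135, -0.08, 0.0615], [0.4138, -0.0764], np.float64(-5.5), 2, 8, [0.004, 0.008])
(0.486, -0.143) None
(0.497, 0.002) ([0.4949, 0.0102, 0.0667], [0.4968, 0.0173], np.float64(-17.9), 62, 93, [0.051, 0.105])
(0.434, 0.091) ([0.4335, 0.0919, 0.0661], [0.4435, 0.0937], np.float64(-20.9), 104, 173, [0.094, 0.265])
(0.423, -0.237) None
scene (0.424, -0.094) ([0.4261, -0.1024, 0.0669], [0.4261, -0.0988], np.float64(1.0), 85, 172, [0.077, 0.257])
scene (0.486, -0.143) None
scene (0.497, 0.002) ([0.4977, 0.0007, 0.067], [0.4984, 0.0018], np.float64(-15.1), 78, 157, [0.072, 0.247])
scene (0.434, 0.091) ([0.4362, 0.0862, 0.0671], [0.4346, 0.0885], np.float64(-13.2), 65, 135, [0.069, 0.231])
scene (0.423, -0.237) None
to [0.423, -0.098, 0.037, 2] tx,ty,tz [-16.2   0.4 222.2] turn -0.39 cur yaw 0.1 tilt z [ 0.  0. -1.] t 17.0
[([0.4227, -0.0983, 0.0674], [0.4224, -0.0977], np.float64(2.4), 463, 684, [0.143, 0.463])]
```

View pics/s5.png

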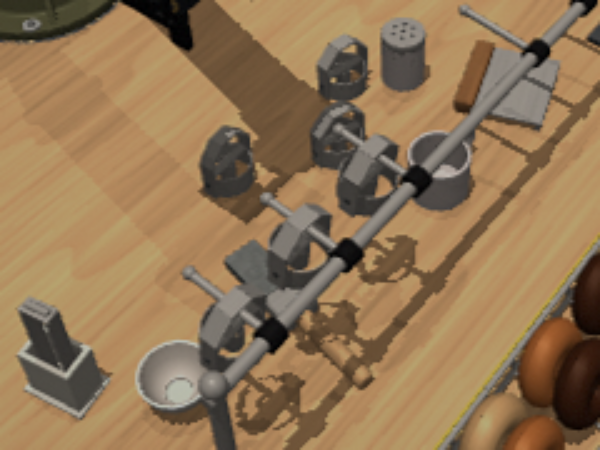

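Both hung cutters, at (300,245) and (370,175), hang cleanly. The next one stands at (228,160).

```bash
python3 -m crank '[{"tx":-16.5,"ty":0.5,"tz":35,"turn":-0.46},{"tx":-16.5,"ty":0.5,"tz":75,"turn":-0.46},{"tx":-16.5,"ty":0.5,"tz":115,"turn":-0.46},{"tx":-16.5,"ty":0.5,"tz":120,"turn":-0.46},{"tx":-16.5,"ty":0.5,"tz":120,"turn":-0.46}]'|egrep 'pos|ft'; python3 -c "
from h import *
to(.4228,-.098,.037,2.4)"
```

```text
position: [0.4223, -0.0984, 0.1397]
ft_force: [-0.9, -0.3, 0.4]
to [0.4228, -0.098, 0.037, 2.4] tx,ty,tz [  0.5  -0.4 102.7] turn -0.02 cur yaw 2.3 tilt z [ 0.  0. -1.] t 17.73
```

Then grasp, lift, and move to x=0.52 in front of the peg at y=0.095.

```bash
python3 -m crank '[{"tx":0,"ty":0,"tz":35,"turn":0},{"tx":0,"ty":0,"tz":65,"turn":0},{"tx":0,"ty":0,"tz":90,"turn":0},{"tx":0,"ty":0,"tz":103,"turn":0},{"tx":0,"ty":0,"tz":103,"turn":0}]'|egrep 'pos|ft'; python3 -m crank '[{"tx":0,"ty":0,"tz":0,"turn":0},{"tx":0,"ty":0,"tz":0,"turn":0},{"tx":0,"ty":0,"tz":0,"turn":0},{"tx":0,"ty":0,"tz":0,"turn":0}]' 50 25|egrep 'pos|ft|grip';  python3 -m crank '[{"tx":0,"ty":0,"tz":-30,"turn":0},{"tx":0,"ty":0,"tz":-70,"turn":0},{"tx":0,"ty":0,"tz":-110,"turn":0},{"tx":0,"ty":0,"tz":-152,"turn":0.46},{"tx":0,"ty":0,"tz":-152,"turn":0.46}]'|egrep 'pos|ft|grip'
python3 -c "
from h import *
to(.52,.095,.188,0)"
```

```text
position: [0.4221, -0.0986, 0.0365]
ft_force: [-0.2, -0.8, 0.3]
position: [0.4221, -0.0988, 0.0368]
ft_force: [-1.0, -0.1, 5.2]
grip_width: 0.712
grip_force: 25.0
position: [0.4236, -0.099, 0.1911]
ft_force: [0.7, 1.3, -0.4]
grip_width: 0.709
grip_force: 25.0
to [0.52, 0.095, 0.188, 0] tx,ty,tz [  96.3 -194.     3.2] turn -0.0 cur yaw -0.0 tilt z [ 0.006 -0.003 -1.   ] t 19.48
```

```bash
python3 -m crank '[{"tx":15,"ty":-45,"tz":0,"turn":0},{"tx":35,"ty":-95,"tz":0,"turn":0},{"tx":60,"ty":-145,"tz":1,"turn":0},{"tx":96,"ty":-194,"tz":1,"turn":0},{"tx":96,"ty":-194,"tz":1,"turn":0}]'|egrep 'pos|ft'; python3 -m crank '[{"tx":0,"ty":0,"tz":0,"turn":0},{"tx":0,"ty":0,"tz":0,"turn":0},{"tx":0,"ty":0,"tz":0,"turn":0}]' |egrep 'pos|ft|grip'
python3 -c "
from h import *
to(.632,.095,.188,0)
im,d,m=snap('wrist')
K=m['intrinsics'];Rm=np.array(m['orientation']);Rm=R.from_rotvec(Rm).as_matrix() if Rm.ndim==1 else Rm
P=cloud('wrist'); n=P[(P[:,2]>.18)&(P[:,2]<.22)&(P[:,0]>.58)&(P[:,0]<.64)&(abs(P[:,1]-.095)<.03)]; print('peg',np.median(n,0),len(n))"
```

```text
position: [0.5176, 0.1007, 0.185]
ft_force: [0.1, -0.1, -0.5]
position: [0.5172, 0.0942, 0.1871]
ft_force: [0.8, 0.3, -0.9]
grip_width: 0.711
grip_force: 25.0
to [0.632, 0.095, 0.188, 0] tx,ty,tz [114.8  -1.   -0.9] turn -0.02 cur yaw -0.1 tilt z [ 0.    -0.001 -1.   ] t 20.48
peg [0.60978608 0.09539196 0.19809377] 2108
```

```bash
python3 -m crank '[{"tx":28,"ty":-1,"tz":-1,"turn":0},{"tx":57,"ty":-1,"tz":-1,"turn":0},{"tx":86,"ty":-1,"tz":-1,"turn":0},{"tx":115,"ty":-1,"tz":-1,"turn":0},{"tx":115,"ty":-1,"tz":-1,"turn":0}]'|egrep 'pos|ft'; python3 -m crank '[{"tx":0,"ty":0,"tz":5,"turn":0},{"tx":0,"ty":0,"tz":10,"turn":0},{"tx":0,"ty":0,"tz":15,"turn":0},{"tx":0,"ty":0,"tz":18,"turn":0},{"tx":0,"ty":0,"tz":18,"turn":0}]' |egrep 'pos|ft'
python3 -m crank '[{"tx":0,"ty":0,"tz":1.5,"turn":0},{"tx":0,"ty":0,"tz":2,"turn":0},{"tx":0,"ty":0,"tz":2,"turn":0}]' | egrep 'pos|ft'; python3 -m crank '[{"tx":0,"ty":0,"tz":1,"turn":0},{"tx":0,"ty":0,"tz":1,"turn":0},{"tx":0,"ty":0,"tz":1,"turn":0}]' | egrep 'pos|ft'
```

```text
position: [0.6338, 0.0956, 0.1875]
ft_force: [-0.7, -0.3, -0.9]
position: [0.6322, 0.0964, 0.1698]
ft_force: [0.2, 0.3, -0.3]
position: [0.6325, 0.0966, 0.168]
ft_force: [0.4, 0.8, -0.7]
position: [0.6326, 0.0966, 0.1672]
ft_force: [0.1, 0.5, 0.3]
```

```bash
python3 -m crank '[{"tx":0,"ty":0,"tz":0.7,"turn":0},{"tx":0,"ty":0,"tz":0.7,"turn":0},{"tx":0,"ty":0,"tz":0.7,"turn":0}]' | egrep 'pos|ft'; python3 -m crank '[{"tx":0,"ty":0,"tz":0,"turn":0},{"tx":0,"ty":0,"tz":0,"turn":0},{"tx":0,"ty":0,"tz":0,"turn":0},{"tx":0,"ty":0,"tz":0,"turn":0}]' 74| egrep 'pos|ft|wid'; python3 -m crank '[{"tx":0,"ty":0,"tz":-12,"turn":0},{"tx":0,"ty":0,"tz":-35,"turn":0},{"tx":0,"ty":0,"tz":-60,"turn":0},{"tx":0,"ty":0,"tz":-90,"turn":0},{"tx":-60,"ty":0,"tz":-90,"turn":0}]'|egrep 'pos|ft'
python3 -m crank '[{"tx":-40,"ty":30,"tz":0,"turn":1},{"tx":-90,"ty":60,"tz":0,"turn":2},{"tx":-110,"ty":92,"tz":0,"turn":3},{"tx":-110,"ty":92,"tz":0,"turn":3},{"tx":-110,"ty":92,"tz":0,"turn":3}]' 80
python3 -c "
from h import *
P=cloud('wrist'); print(cutters(P,[(.497,.002)]))
to(.4955,.0025,.037,-15)
im,d,m=snap('scene'); cv2.imwrite('pics/s6.png',cv2.resize(im[110:290,140:380,::-1],None,fx=2.5,fy=2.5))"
```

```text
position: [0.6327, 0.0966, 0.1668]
ft_force: [-0.7, -0.3, 4.6]
position: [0.6324, 0.0965, 0.1661]
ft_force: [0.0, -0.3, -0.1]
grip_width: 0.848
position: [0.5762, 0.0966, 0.2589]
ft_force: [0.2, -0.2, 1.1]
time: 24.7
position: [0.4631, 0.0054, 0.2572]
tool_rot: [-3.115, 0.408, -0.003]
ft_force: [-0.5, 0.2, 0.5]
grip_width: 0.917
grip_force: 0.0
[([0.4946, 0.004, 0.0675], [0.4948, 0.0045], np.float64(-14.3), 504, 736, [0.143, 0.476])]
to [0.4955, 0.0025, 0.037, -15] tx,ty,tz [ 31.8  -5.  220. ] turn 0.03 cur yaw -14.9 tilt z [ 0.001  0.    -1.   ] t 24.75
```

View pics/s6.png

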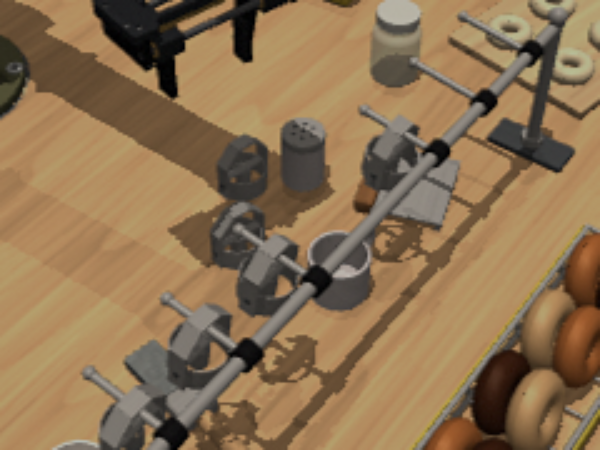

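Three cutters now hang, the newest at (390,155). The next target stands at (238,235), with the other one by the shaker at (243,168).

```bash
python3 -m crank '[{"tx":15,"ty":-3,"tz":35,"turn":0},{"tx":30.5,"ty":-6.5,"tz":75,"turn":0},{"tx":30.5,"ty":-6.5,"tz":115,"turn":0},{"tx":30.5,"ty":-6.5,"tz":120,"turn":0},{"tx":30.5,"ty":-6.5,"tz":120,"turn":0}]'|egrep 'pos|ft'; python3 -c "
from h import *
to(.4947,.0042,.037,-14.5)"
```

```text
position: [0.4943, 0.0037, 0.1371]
ft_force: [-0.5, 0.5, 0.3]
to [0.4947, 0.0042, 0.037, -14.5] tx,ty,tz [  0.2  -0.5 100.1] turn -0.08 cur yaw -14.9 tilt z [ 0.     0.001 -1.   ] t 25.43
```

```bash
python3 -m crank '[{"tx":0,"ty":0,"tz":35,"turn":0},{"tx":0,"ty":0,"tz":65,"turn":0},{"tx":0,"ty":0,"tz":90,"turn":0},{"tx":0,"ty":0,"tz":100,"turn":0},{"tx":0,"ty":0,"tz":100,"turn":0}]'|egrep 'pos|ft'; python3 -m crank '[{"tx":0,"ty":0,"tz":0,"turn":0},{"tx":0,"ty":0,"tz":0,"turn":0},{"tx":0,"ty":0,"tz":0,"turn":0},{"tx":0,"ty":0,"tz":0,"turn":0}]' 50 25|egrep 'pos|ft|grip';  python3 -m crank '[{"tx":0,"ty":0,"tz":-30,"turn":0},{"tx":0,"ty":0,"tz":-70,"turn":0},{"tx":0,"ty":0,"tz":-110,"turn":-1},{"tx":0,"ty":0,"tz":-152,"turn":-2},{"tx":0,"ty":0,"tz":-152,"turn":-2.97}]'|egrep 'pos|ft|grip'; python3 -m crank '[{"tx":0,"ty":0,"tz":0,"turn":0},{"tx":0,"ty":0,"tz":0,"turn":0}]'|egrep 'pos|ft|grip'
python3 -c "
from h import *
to(.515,.190,.188,0)"
```

```text
position: [0.4945, 0.003, 0.0372]
ft_force: [-1.0, -0.1, 0.3]
position: [0.4944, 0.003, 0.0372]
ft_force: [-0.7, -0.3, 6.6]
grip_width: 0.712
grip_force: 25.0
position: [0.4956, 0.0029, 0.1916]
ft_force: [0.2, -0.3, -1.6]
grip_width: 0.712
grip_force: 25.0
position: [0.4929, 0.0028, 0.1874]
ft_force: [-0.0, -0.3, -1.6]
grip_width: 0.709
grip_force: 25.0
to [0.515, 0.19, 0.188, 0] tx,ty,tz [  21.3 -187.3   -0.6] turn -0.05 cur yaw -0.2 tilt z [-0.002  0.    -1.   ] t 27.43
```

```bash
python3 -m crank '[{"tx":5,"ty":-45,"tz":0,"turn":0},{"tx":10,"ty":-95,"tz":0,"turn":0},{"tx":15,"ty":-145,"tz":-1,"turn":0},{"tx":21,"ty":-187,"tz":-1,"turn":0},{"tx":21,"ty":-187,"tz":-1,"turn":0}]'|egrep 'pos|ft'; python3 -m crank '[{"tx":0,"ty":0,"tz":0,"turn":0},{"tx":0,"ty":0,"tz":0,"turn":0},{"tx":0,"ty":0,"tz":0,"turn":0}]' |egrep 'pos|ft|grip'
python3 -c "
from h import *
to(.632,.190,.188,0)
P=cloud('wrist'); n=P[(P[:,2]>.18)&(P[:,2]<.22)&(P[:,0]>.58)&(P[:,0]<.64)&(abs(P[:,1]-.19)<.03)]; print('peg',np.median(n,0),len(n))"
```

```text
position: [0.5138, 0.1944, 0.1886]
ft_force: [0.6, -1.5, -1.1]
position: [0.5153, 0.1885, 0.1892]
ft_force: [0.2, -0.9, -0.8]
grip_width: 0.708
grip_force: 25.0
to [0.632, 0.19, 0.188, 0] tx,ty,tz [116.7  -2.    1.2] turn -0.06 cur yaw -0.3 tilt z [-0.    -0.001 -1.   ] t 28.43
peg [0.60906777 0.18972963 0.19804981] 2056
```

```bash
python3 -m crank '[{"tx":29,"ty":-2,"tz":0,"turn":0},{"tx":58,"ty":-2,"tz":0,"turn":0},{"tx":87,"ty":-2,"tz":0,"turn":0},{"tx":116,"ty":-2,"tz":0,"turn":0},{"tx":116,"ty":-2,"tz":0,"turn":0}]'|egrep 'pos|ft'; python3 -m crank '[{"tx":0,"ty":0,"tz":5,"turn":0},{"tx":0,"ty":0,"tz":10,"turn":0},{"tx":0,"ty":0,"tz":15,"turn":0},{"tx":0,"ty":0,"tz":18.5,"turn":0},{"tx":0,"ty":0,"tz":18.5,"turn":0}]' |egrep 'pos|ft'
python3 -m crank '[{"tx":0,"ty":0,"tz":1,"turn":0},{"tx":0,"ty":0,"tz":1.5,"turn":0},{"tx":0,"ty":0,"tz":1.5,"turn":0}]' | egrep 'pos|ft'; python3 -m crank '[{"tx":0,"ty":0,"tz":1,"turn":0},{"tx":0,"ty":0,"tz":1,"turn":0},{"tx":0,"ty":0,"tz":1,"turn":0}]' | egrep 'pos|ft'
```

```text
position: [0.6328, 0.19, 0.1885]
ft_force: [-0.5, -0.2, -1.4]
position: [0.6309, 0.1914, 0.1705]
ft_force: [0.1, -0.0, -1.2]
position: [0.6312, 0.1916, 0.1694]
ft_force: [-0.4, 0.0, -0.9]
position: [0.6312, 0.1916, 0.1683]
ft_force: [0.2, 0.0, -1.8]
```

```bash
python3 -m crank '[{"tx":0,"ty":0,"tz":1,"turn":0},{"tx":0,"ty":0,"tz":1,"turn":0},{"tx":0,"ty":0,"tz":1,"turn":0}]' | egrep 'pos|ft';python3 -m crank '[{"tx":0,"ty":0,"tz":0.7,"turn":0},{"tx":0,"ty":0,"tz":0.7,"turn":0},{"tx":0,"ty":0,"tz":0.7,"turn":0}]' | egrep 'pos|ft'
```

```text
position: [0.6312, 0.1916, 0.1676]
ft_force: [-1.0, -0.5, 0.5]
position: [0.6313, 0.1917, 0.1673]
ft_force: [-0.8, -1.3, 5.8]
```

```bash
python3 -m crank '[{"tx":0,"ty":0,"tz":0,"turn":0},{"tx":0,"ty":0,"tz":0,"turn":0},{"tx":0,"ty":0,"tz":0,"turn":0},{"tx":0,"ty":0,"tz":0,"turn":0}]' 72| egrep 'pos|ft|wid'; python3 -m crank '[{"tx":0,"ty":0,"tz":-12,"turn":0},{"tx":0,"ty":0,"tz":-35,"turn":0},{"tx":0,"ty":0,"tz":-60,"turn":0},{"tx":0,"ty":0,"tz":-90,"turn":0},{"tx":-60,"ty":0,"tz":-90,"turn":0}]'|egrep 'pos|ft'
python3 -m crank '[{"tx":-45,"ty":30,"tz":0,"turn":1},{"tx":-90,"ty":60,"tz":0,"turn":2},{"tx":-130,"ty":90,"tz":0,"turn":2.6},{"tx":-130,"ty":98,"tz":0,"turn":2.6},{"tx":-130,"ty":98,"tz":0,"turn":2.6}]' 80
python3 -c "
from h import *
P=cloud('wrist'); print(cutters(P,[(.434,.091)]))
n=P[(np.hypot(P[:,0]-.434,P[:,1]-.091)<.036)&(P[:,2]>.033)&(P[:,2]<.08)]
import cv2
print(cv2.minAreaRect((n[:,:2]*1000).astype(np.float32)), n[n[:,2]>.06].mean(0))
to(.4345,.091,.037,-13)
im,d,m=snap('scene'); cv2.imwrite('pics/s7.png',cv2.resize(im[110:290,140:380,::-1],None,fx=2.5,fy=2.5))"
```

```text
position: [0.6311, 0.1915, 0.1664]
ft_force: [-0.6, 0.4, 0.1]
grip_width: 0.825
position: [0.5751, 0.1916, 0.2594]
ft_force: [-1.2, 0.5, 1.4]
time: 32.98
position: [0.4418, 0.094, 0.2576]
tool_rot: [3.121, -0.36, 0.004]
ft_force: [0.1, -0.1, 0.9]
grip_width: 0.917
grip_force: 0.0
[([0.4333, 0.0911, 0.0674], [0.4417, 0.0919], np.float64(-12.2), 473, 704, [0.147, 0.478])]
((432.96807861328125, 90.97433471679688), (61.94453430175781, 18.173498153686523), 78.26688385009766) [0.43316774 0.09097069 0.06735437]
to [0.4345, 0.091, 0.037, -13] tx,ty,tz [ -6.7   5.6 220.4] turn -0.02 cur yaw -13.1 tilt z [ 0.002  0.001 -1.   ] t 33.02
```

View pics/s7.png

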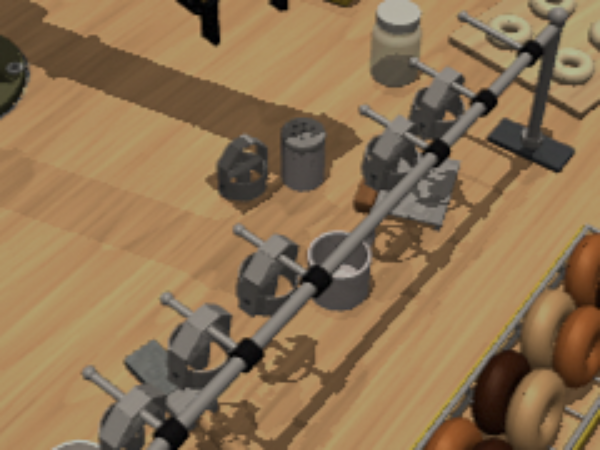

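Four cutters hang, the newest at (435,100). The last one, at (243,168), is close to the shaker, so I'll grip it 4 mm on the robot side and open less.

```bash
python3 -m crank '[{"tx":-12,"ty":6,"tz":35,"turn":-0.25},{"tx":-12,"ty":6,"tz":75,"turn":-0.25},{"tx":-12,"ty":6,"tz":115,"turn":-0.25},{"tx":-12,"ty":6,"tz":120,"turn":-0.25},{"tx":-12,"ty":6,"tz":120,"turn":-0.25}]' 73|egrep 'pos|ft'; python3 -m crank '[{"tx":0,"ty":0,"tz":0,"turn":0}]'; python3 -c "
from h import *
to(.4331,.091,.037,-11.8)"
```

```text
position: [0.4287, 0.092, 0.1373]
ft_force: [0.1, -0.4, -0.1]
time: 33.83
position: [0.4293, 0.0915, 0.1382]
tool_rot: [-3.124, 0.325, -0.004]
ft_force: [0.2, 0.6, -0.3]
grip_width: 0.838
grip_force: 0.0
to [0.4331, 0.091, 0.037, -11.8] tx,ty,tz [  3.6  -0.2 101.2] turn -0.01 cur yaw -11.9 tilt z [ 0.003  0.    -1.   ] t 33.83
```

```bash
python3 -m crank '[{"tx":0,"ty":0,"tz":35,"turn":0},{"tx":0,"ty":0,"tz":65,"turn":0},{"tx":0,"ty":0,"tz":90,"turn":0},{"tx":0,"ty":0,"tz":101,"turn":0},{"tx":0,"ty":0,"tz":101,"turn":0}]'|egrep 'pos|ft'; python3 -m crank '[{"tx":0,"ty":0,"tz":0,"turn":0},{"tx":0,"ty":0,"tz":0,"turn":0},{"tx":0,"ty":0,"tz":0,"turn":0},{"tx":0,"ty":0,"tz":0,"turn":0}]' 50 25|egrep 'pos|ft|grip';  python3 -m crank '[{"tx":0,"ty":0,"tz":-30,"turn":0},{"tx":0,"ty":0,"tz":-70,"turn":0},{"tx":0,"ty":0,"tz":-110,"turn":-1},{"tx":0,"ty":0,"tz":-152,"turn":-2},{"tx":0,"ty":0,"tz":-152,"turn":-2.35}]'|egrep 'pos|ft|grip'; python3 -m crank '[{"tx":0,"ty":0,"tz":0,"turn":0},{"tx":0,"ty":0,"tz":0,"turn":0}]'|egrep 'pos|ft|grip'
python3 -c "
from h import *
to(.515,.290,.188,0)"
```

```text
position: [0.4282, 0.091, 0.036]
ft_force: [-1.0, -0.1, -0.2]
position: [0.4289, 0.091, 0.0367]
ft_force: [-1.1, -0.5, 8.0]
grip_width: 0.71
grip_force: 25.0
position: [0.4299, 0.0912, 0.1907]
ft_force: [-0.3, -0.3, -1.7]
grip_width: 0.707
grip_force: 25.0
position: [0.4267, 0.0907, 0.1861]
ft_force: [0.1, 0.3, -1.4]
grip_width: 0.71
grip_force: 25.0
to [0.515, 0.29, 0.188, 0] tx,ty,tz [  87.6 -199.5   -2.1] turn -0.04 cur yaw -0.2 tilt z [-0.003 -0.    -1.   ] t 35.83
```

```bash
python3 -m crank '[{"tx":18,"ty":-45,"tz":-2,"turn":0},{"tx":40,"ty":-95,"tz":-2,"turn":0},{"tx":62,"ty":-148,"tz":-2,"turn":0},{"tx":85,"ty":-199,"tz":-2,"turn":0},{"tx":85,"ty":-199,"tz":-2,"turn":0}]'|egrep 'pos|ft'; python3 -m crank '[{"tx":0,"ty":0,"tz":0,"turn":0},{"tx":0,"ty":0,"tz":0,"turn":0},{"tx":0,"ty":0,"tz":0,"turn":0}]' |egrep 'pos|ft|grip'
python3 -c "
from h import *
to(.629,.290,.188,0)
P=cloud('wrist'); n=P[(P[:,2]>.18)&(P[:,2]<.22)&(P[:,0]>.58)&(P[:,0]<.64)&(abs(P[:,1]-.29)<.03)]; print('peg',np.median(n,0),len(n))"
```

```text
position: [0.5117, 0.2947, 0.1868]
ft_force: [-0.1, -0.8, -1.2]
position: [0.5137, 0.2882, 0.19]
ft_force: [0.2, -0.5, -1.5]
grip_width: 0.708
grip_force: 25.0
to [0.629, 0.29, 0.188, 0] tx,ty,tz [115.3  -2.4   2.1] turn -0.05 cur yaw -0.3 tilt z [ 0.001 -0.001 -1.   ] t 36.83
peg [0.60754985 0.29138319 0.19806435] 1999
```

```bash
python3 -m crank '[{"tx":29,"ty":-2.5,"tz":1,"turn":0},{"tx":58,"ty":-2.5,"tz":1,"turn":0},{"tx":87,"ty":-2.5,"tz":1,"turn":0},{"tx":115,"ty":-2.5,"tz":1,"turn":0},{"tx":115,"ty":-2.5,"tz":1,"turn":0}]'|egrep 'pos|ft'; python3 -m crank '[{"tx":0,"ty":0,"tz":5,"turn":0},{"tx":0,"ty":0,"tz":10,"turn":0},{"tx":0,"ty":0,"tz":15,"turn":0},{"tx":0,"ty":0,"tz":18.5,"turn":0},{"tx":0,"ty":0,"tz":18.5,"turn":0}]' |egrep 'pos|ft'
python3 -m crank '[{"tx":0,"ty":0,"tz":1,"turn":0},{"tx":0,"ty":0,"tz":1.5,"turn":0},{"tx":0,"ty":0,"tz":1.5,"turn":0}]' | egrep 'pos|ft'; python3 -m crank '[{"tx":0,"ty":0,"tz":1,"turn":0},{"tx":0,"ty":0,"tz":1,"turn":0},{"tx":0,"ty":0,"tz":1,"turn":0}]' | egrep 'pos|ft'
```

```text
position: [0.6305, 0.2899, 0.1882]
ft_force: [-0.6, -0.3, -1.5]
position: [0.6281, 0.2918, 0.1697]
ft_force: [-0.7, -0.8, -1.4]
position: [0.6284, 0.2919, 0.1686]
ft_force: [-0.7, 0.2, -1.8]
position: [0.6284, 0.2919, 0.1676]
ft_force: [-0.1, 0.2, -1.4]
```

```bash
python3 -m crank '[{"tx":0,"ty":0,"tz":1,"turn":0},{"tx":0,"ty":0,"tz":1,"turn":0},{"tx":0,"ty":0,"tz":1,"turn":0}]' | egrep 'pos|ft';python3 -m crank '[{"tx":0,"ty":0,"tz":0.7,"turn":0},{"tx":0,"ty":0,"tz":0.7,"turn":0},{"tx":0,"ty":0,"tz":0.7,"turn":0}]' | egrep 'pos|ft'
```

```text
position: [0.6284, 0.292, 0.1668]
ft_force: [-0.2, -0.3, 0.3]
position: [0.6285, 0.292, 0.1666]
ft_force: [-1.8, -1.4, 4.9]
```

```bash
python3 -m crank '[{"tx":0,"ty":0,"tz":0,"turn":0},{"tx":0,"ty":0,"tz":0,"turn":0},{"tx":0,"ty":0,"tz":0,"turn":0},{"tx":0,"ty":0,"tz":0,"turn":0}]' 74| egrep 'pos|ft|wid'; python3 -m crank '[{"tx":0,"ty":0,"tz":-12,"turn":0},{"tx":0,"ty":0,"tz":-35,"turn":0},{"tx":0,"ty":0,"tz":-60,"turn":0},{"tx":0,"ty":0,"tz":-90,"turn":0},{"tx":-60,"ty":0,"tz":-110,"turn":0}]'|egrep 'pos|ft'
python3 -m crank '[{"tx":-40,"ty":40,"tz":0,"turn":0},{"tx":-80,"ty":80,"tz":0,"turn":0},{"tx":-100,"ty":135,"tz":0,"turn":0},{"tx":-100,"ty":190,"tz":0,"turn":0},{"tx":-100,"ty":245,"tz":0,"turn":0}]' 60|egrep 'pos|ft'
python3 -m crank '[{"tx":0,"ty":55,"tz":0,"turn":0},{"tx":0,"ty":110,"tz":0,"turn":0},{"tx":0,"ty":165,"tz":0,"turn":0},{"tx":0,"ty":220,"tz":0,"turn":0},{"tx":0,"ty":275,"tz":0,"turn":0}]' |egrep 'pos|ft'
python3 - <<'E'
from h import *
s=ctrl.get_state(); print(np.round(s['joint_positions'],2))
to(.475,-.377,.3,90)
for c in ['top','wrist','scene']:
    P=cloud(c); n=P[(np.hypot(P[:,0]-.475,P[:,1]+.378)<.035)&(P[:,2]>.11)&(P[:,2]<.14)]; print(c,len(n), cv2.minAreaRect((n[:,:2]*1000).astype(np.float32)) if len(n)>3 else '')
    n=P[(np.hypot(P[:,0]-.475,P[:,1]+.378)<.045)&(P[:,2]>.055)&(P[:,2]<.065)]; print(c,len(n), cv2.minAreaRect((n[:,:2]*1000).astype(np.float32)) if len(n)>3 else '')
im,d,m=snap('scene'); cv2.imwrite('pics/s8.png',cv2.resize(im[90:310,90:380,::-1],None,fx=2.5,fy=2.5))
E
```

```text
position: [0.6283, 0.2919, 0.1656]
ft_force: [0.0, -0.2, -0.1]
grip_width: 0.846
position: [0.5725, 0.2907, 0.2766]
ft_force: [-0.2, -0.1, 2.3]
position: [0.4682, 0.0459, 0.2771]
ft_force: [0.0, -0.4, 0.2]
position: [0.468, -0.2291, 0.277]
ft_force: [0.3, 0.2, -0.2]
[ 0.93  0.05 -0.54  1.7   0.03  1.39 -1.19]
to [0.475, -0.377, 0.3, 90] tx,ty,tz [  7.3 147.9 -22.8] turn 17.98 cur yaw -0.1 tilt z [ 0.002 -0.001 -1.   ] t 42.0
top 0 
top 0 
wrist 525 ((473.7191467285156, -377.3849792480469), (32.37363815307617, 16.290651321411133), 10.357983589172363)
wrist 545 ((473.76025390625, -377.3880615234375), (56.26192855834961, 36.863563537597656), 9.999308586120605)
scene 140 ((477.0857849121094, -377.7942810058594), (34.570343017578125, 17.73381996154785), 9.49979305267334)
scene 179 ((478.0642395019531, -378.221923828125), (58.026180267333984, 37.28232192993164), 10.481383323669434)
```

View pics/s8.png

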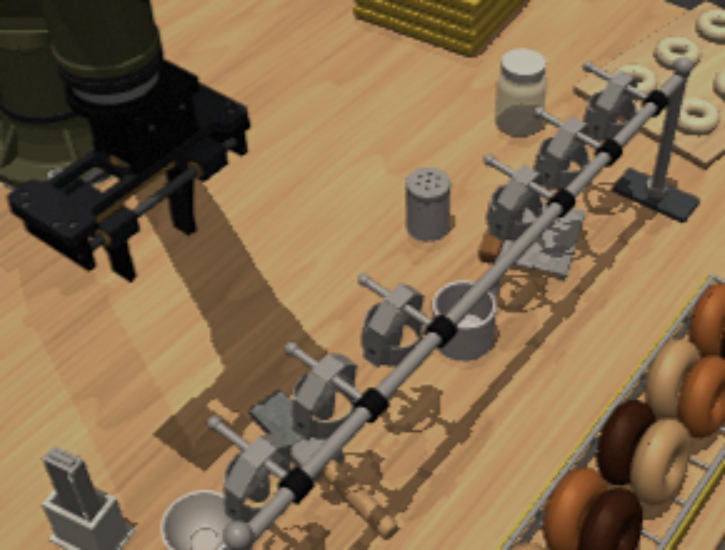

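All five cutters now hang, with the newest at (610,105). The tongs stand in the caddy at (75,480). They measure (0.474,-0.3775) with the frame turned +10°, so I'll approach with tool yaw -80°.

```bash
python3 -m crank '[{"tx":2,"ty":30,"tz":0,"turn":2},{"tx":4,"ty":60,"tz":0,"turn":4},{"tx":5,"ty":90,"tz":0,"turn":6},{"tx":6,"ty":120,"tz":0,"turn":8},{"tx":6,"ty":148,"tz":0,"turn":10}]'|egrep 'pos|ft'
python3 -m crank '[{"tx":0,"ty":0,"tz":0,"turn":2},{"tx":0,"ty":0,"tz":0,"turn":4},{"tx":0,"ty":0,"tz":0,"turn":6},{"tx":0,"ty":0,"tz":0,"turn":6},{"tx":0,"ty":0,"tz":0,"turn":6}]' |egrep 'pos|ft'
python3 - <<'E'
from h import *
s=ctrl.get_state(); print(np.round(s['joint_positions'],2))
P=cloud('wrist'); n=P[(np.hypot(P[:,0]-.475,P[:,1]+.378)<.035)&(P[:,2]>.11)&(P[:,2]<.14)]; print(len(n), cv2.minAreaRect((n[:,:2]*1000).astype(np.float32)) if len(n)>3 else '')
to(.474,-.3775,.109,-80)
E
```

```text
position: [0.4747, -0.3745, 0.2767]
ft_force: [0.0, 0.4, 0.2]
position: [0.474, -0.3745, 0.2763]
ft_force: [0.8, 0.1, -0.1]
[ 0.91  0.23 -0.34  1.51  0.08  1.42 -2.4 ]
420 ((474.7972412109375, -378.02703857421875), (31.467554092407227, 15.41870403289795), 9.624423027038574)
to [0.474, -0.3775, 0.109, -80] tx,ty,tz [  2.6   0.4 167.1] turn 0.01 cur yaw -79.9 tilt z [ 0.001 -0.    -1.   ] t 43.5
```

The last joint is heading for its limit at this end. I'll take the same grasp a half turn round, at yaw +100°, which leaves room for the placing.

```bash
for k in 1; do python3 -m crank '[{"tx":0,"ty":0,"tz":0,"turn":-2},{"tx":0,"ty":0,"tz":0,"turn":-4},{"tx":0,"ty":0,"tz":0,"turn":-6},{"tx":0,"ty":0,"tz":0,"turn":-8},{"tx":0,"ty":0,"tz":0,"turn":-10}]'|egrep 'pos|ft'
python3 -m crank '[{"tx":0,"ty":0,"tz":0,"turn":-2},{"tx":0,"ty":0,"tz":0,"turn":-4},{"tx":0,"ty":0,"tz":0,"turn":-6},{"tx":0,"ty":0,"tz":0,"turn":-8},{"tx":0,"ty":0,"tz":0,"turn":-10}]'|egrep 'pos|ft'
python3 -m crank '[{"tx":0,"ty":0,"tz":0,"turn":-2},{"tx":0,"ty":0,"tz":0,"turn":-4},{"tx":0,"ty":0,"tz":0,"turn":-6},{"tx":0,"ty":0,"tz":0,"turn":-8},{"tx":0,"ty":0,"tz":0,"turn":-10}]'|egrep 'pos|ft'
python3 -m crank '[{"tx":0,"ty":0,"tz":0,"turn":-2},{"tx":0,"ty":0,"tz":0,"turn":-4},{"tx":0,"ty":0,"tz":0,"turn":-6},{"tx":0,"ty":0,"tz":0,"turn":-6},{"tx":0,"ty":0,"tz":0,"turn":-6}]'|egrep 'pos|ft'; done
python3 -c "
from h import *
s=ctrl.get_state(); print(np.round(s['joint_positions'],2))
to(.4745,-.3778,.109,100)"
```

```text
position: [0.4735, -0.3754, 0.2758]
ft_force: [0.1, -0.2, 0.2]
position: [0.4735, -0.3754, 0.2759]
ft_force: [-0.3, -0.3, 0.0]
position: [0.4734, -0.3755, 0.2759]
ft_force: [-0.7, -0.1, -0.2]
position: [0.4734, -0.3756, 0.2758]
ft_force: [-0.8, 0.3, -0.0]
[ 1.2   0.28 -0.7   1.5   0.18  1.43  0.66]
to [0.4745, -0.3778, 0.109, 100] tx,ty,tz [ -2.3   0.7 166.8] turn -0.05 cur yaw 99.7 tilt z [ 0. -0. -1.] t 46.0
```

```bash
python3 -m crank '[{"tx":-2.3,"ty":0.7,"tz":45,"turn":0},{"tx":-2.3,"ty":0.7,"tz":90,"turn":0},{"tx":-2.3,"ty":0.7,"tz":130,"turn":0},{"tx":-2.3,"ty":0.7,"tz":167,"turn":0},{"tx":-2.3,"ty":0.7,"tz":167,"turn":0}]'|egrep 'pos|ft'
python3 -m crank '[{"tx":0,"ty":0,"tz":0,"turn":0},{"tx":0,"ty":0,"tz":0,"turn":0},{"tx":0,"ty":0,"tz":0,"turn":0},{"tx":0,"ty":0,"tz":0,"turn":0},{"tx":0,"ty":0,"tz":0,"turn":0}]' 22 20|egrep 'pos|ft|grip'
python3 -m crank '[{"tx":0,"ty":0,"tz":-20,"turn":0},{"tx":0,"ty":0,"tz":-55,"turn":0},{"tx":0,"ty":0,"tz":-95,"turn":0},{"tx":0,"ty":0,"tz":-135,"turn":0},{"tx":0,"ty":0,"tz":-175,"turn":0}]' |egrep 'pos|ft|grip'
python3 -m crank '[{"tx":0,"ty":0,"tz":-30,"turn":1},{"tx":0,"ty":0,"tz":-50,"turn":1.95},{"tx":0,"ty":0,"tz":-50,"turn":1.95},{"tx":0,"ty":0,"tz":-50,"turn":1.95}]' |egrep 'pos|ft|grip'
python3 -c "
from h import *
s=ctrl.get_state(); print(np.round(s['joint_positions'],2))
to(.5,-.011,.33,90)"
```

```text
position: [0.4724, -0.3765, 0.1059]
ft_force: [0.3, -0.1, 0.3]
position: [0.4749, -0.3782, 0.1097]
ft_force: [0.6, 0.1, 4.1]
grip_width: 0.368
grip_force: 20.0
position: [0.4742, -0.3775, 0.286]
ft_force: [-1.1, -0.2, -0.7]
grip_width: 0.369
grip_force: 20.0
position: [0.4741, -0.3775, 0.333]
ft_force: [0.4, -0.4, -1.4]
grip_width: 0.364
grip_force: 20.0
[ 1.18  0.26 -0.68  1.4   0.16  1.54  0.51]
to [0.5, -0.011, 0.33, 90] tx,ty,tz [366.4  27.2   3.2] turn 0.04 cur yaw 90.2 tilt z [-0.001  0.001 -1.   ] t 48.38
```

```bash
python3 -m crank '[{"tx":40,"ty":5,"tz":0,"turn":0},{"tx":90,"ty":10,"tz":0,"turn":0},{"tx":140,"ty":15,"tz":0,"turn":0},{"tx":190,"ty":20,"tz":0,"turn":0},{"tx":240,"ty":27,"tz":0,"turn":0}]'|egrep 'pos|ft|grip'
python3 -m crank '[{"tx":50,"ty":0,"tz":0,"turn":0},{"tx":95,"ty":0,"tz":0,"turn":0},{"tx":126,"ty":0,"tz":0,"turn":0},{"tx":126,"ty":0,"tz":0,"turn":0},{"tx":126,"ty":0,"tz":0,"turn":0}]'|egrep 'pos|ft|grip'
python3 - <<'E'
from h import *
to(.676,-.011,.33,90)
for c in ['wrist','scene','top']:
    P=cloud(c); n=P[(P[:,2]>.186)&(P[:,2]<.2)&(P[:,0]>.66)&(P[:,0]<.69)&(abs(P[:,1]+.01)<.075)]; print(c,len(n), np.round([n.mean(0),n.min(0),n.max(0)],4).tolist() if len(n) else '')
im,d,m=snap('wrist','w9.png')
E
```

```text
position: [0.5002, -0.1361, 0.3325]
ft_force: [0.2, 0.6, -0.6]
grip_width: 0.366
grip_force: 20.0
position: [0.5004, -0.013, 0.3329]
ft_force: [-0.2, -0.1, -0.7]
grip_width: 0.365
grip_force: 20.0
to [0.676, -0.011, 0.33, 90] tx,ty,tz [  1.8 175.6   2.6] turn 0.01 cur yaw 90.1 tilt z [-0.001 -0.001 -1.   ] t 49.62
wrist 1541 [[0.6751, 0.0099, 0.1909], [0.6693, -0.0553, 0.186], [0.684, 0.0649, 0.1945]]
scene 282 [[0.6821, -0.0147, 0.19], [0.6733, -0.0847, 0.186], [0.6883, 0.0645, 0.194]]
top 0
```

View pics/w9.png

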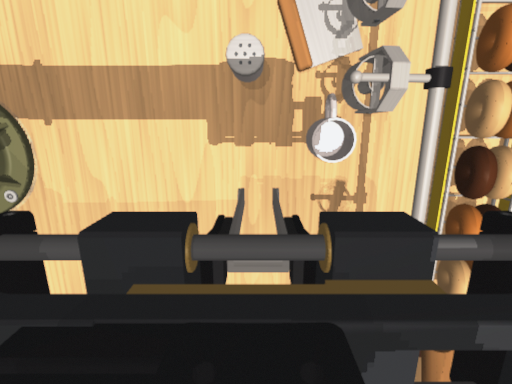

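The wrist view shows the tongs' legs at (240,210) and (277,210), held symmetrically. The bare rail runs at x≈0.676. I'm moving over it.

```bash
python3 -m crank '[{"tx":1,"ty":45,"tz":0,"turn":0},{"tx":1.5,"ty":90,"tz":0,"turn":0},{"tx":1.5,"ty":135,"tz":0,"turn":0},{"tx":1.5,"ty":175.5,"tz":0,"turn":0},{"tx":1.5,"ty":175.5,"tz":0,"turn":0}]'|egrep 'pos|ft|grip'
python3 -m crank '[{"tx":0,"ty":0,"tz":0,"turn":0},{"tx":0,"ty":0,"tz":0,"turn":0}]'|egrep 'pos|ft|grip'
python3 - <<'E'
from h import *
to(.676,-.011,.178,90)
P=cloud('wrist')
for a,b in [(.02,.05),(.05,.08)]:
    n=P[(P[:,2]>.183)&(P[:,2]<.196)&(P[:,0]>.655)&(P[:,0]<.7)&(P[:,1]>a)&(P[:,1]<b)]; print(len(n), np.round([n.mean(0),n.min(0),n.max(0)],4).tolist() if len(n) else '')
n=P[(P[:,2]>.22)&(P[:,2]<.26)&(abs(P[:,0]-.676)<.03)&(abs(P[:,1]+.011)<.03)]; print('legs',len(n),n[:,0].min() if len(n) else 0,n[:,0].max() if len(n) else 0)
im,d,m=snap('wrist','w10.png')
E
```

```text
position: [0.678, -0.0111, 0.3303]
ft_force: [-0.2, -0.1, -0.8]
grip_width: 0.363
grip_force: 20.0
position: [0.6755, -0.0102, 0.3346]
ft_force: [0.1, -0.0, -0.4]
grip_width: 0.366
grip_force: 20.0
to [0.676, -0.011, 0.178, 90] tx,ty,tz [ -0.6   0.4 156.6] turn 0.02 cur yaw 90.1 tilt z [ 0.001 -0.001 -1.   ] t 50.7
411 [[0.6773, 0.0353, 0.1907], [0.6706, 0.02, 0.1847], [0.6844, 0.0498, 0.1938]]
432 [[0.6773, 0.0654, 0.1908], [0.6707, 0.0507, 0.1859], [0.6841, 0.0799, 0.1943]]
legs 169 0.6565222263834107 0.6923555914796566
```

View pics/w10.png

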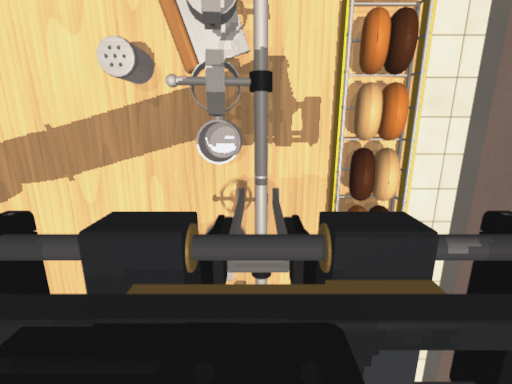

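The legs at (240,210) and (279,210) straddle the rail, which runs at column 260. I'm shifting 1.5 mm outwards and lowering.

```bash
python3 -m crank '[{"tx":0,"ty":1.5,"tz":10,"turn":0},{"tx":0,"ty":1.5,"tz":25,"turn":0},{"tx":0,"ty":1.5,"tz":45,"turn":0},{"tx":0,"ty":1.5,"tz":60,"turn":0},{"tx":0,"ty":1.5,"tz":60,"turn":0}]'|egrep 'pos|ft|grip'
python3 -m crank '[{"tx":0,"ty":0,"tz":20,"turn":0},{"tx":0,"ty":0,"tz":45,"turn":0},{"tx":0,"ty":0,"tz":70,"turn":0},{"tx":0,"ty":0,"tz":90,"turn":0},{"tx":0,"ty":0,"tz":90,"turn":0}]'|egrep 'pos|ft|grip'
python3 -m crank '[{"tx":0,"ty":0,"tz":0,"turn":0},{"tx":0,"ty":0,"tz":0,"turn":0}]'|egrep 'pos|ft|grip'
```

```text
position: [0.6769, -0.0104, 0.2714]
ft_force: [0.3, -0.3, -0.6]
grip_width: 0.366
grip_force: 20.0
position: [0.6768, -0.0103, 0.1816]
ft_force: [-0.3, 0.3, -0.9]
grip_width: 0.369
grip_force: 20.0
position: [0.6785, -0.0097, 0.185]
ft_force: [0.3, 0.2, -0.9]
grip_width: 0.363
grip_force: 20.0
```

```bash
python3 -m crank '[{"tx":0,"ty":0,"tz":2,"turn":0},{"tx":0,"ty":0,"tz":4,"turn":0},{"tx":0,"ty":0,"tz":4,"turn":0},{"tx":0,"ty":0,"tz":4,"turn":0}]'|egrep 'pos|ft'
python3 -m crank '[{"tx":0,"ty":0,"tz":1,"turn":0},{"tx":0,"ty":0,"tz":1.5,"turn":0},{"tx":0,"ty":0,"tz":1.5,"turn":0}]'|egrep 'pos|ft'
python3 -m crank '[{"tx":0,"ty":0,"tz":1,"turn":0},{"tx":0,"ty":0,"tz":1,"turn":0},{"tx":0,"ty":0,"tz":1,"turn":0}]'|egrep 'pos|ft'
```

```text
position: [0.6778, -0.01, 0.1797]
ft_force: [0.6, -0.3, -1.1]
position: [0.6777, -0.01, 0.1781]
ft_force: [0.1, 0.4, -1.0]
position: [0.6779, -0.01, 0.1776]
ft_force: [-1.1, -1.2, 1.9]
```

```bash
python3 -m crank '[{"tx":0,"ty":0,"tz":0,"turn":0},{"tx":0,"ty":0,"tz":0,"turn":0},{"tx":0,"ty":0,"tz":0,"turn":0},{"tx":0,"ty":0,"tz":0,"turn":0}]' 58|egrep 'pos|ft|wid'
python3 -m crank '[{"tx":0,"ty":0,"tz":-10,"turn":0},{"tx":0,"ty":0,"tz":-30,"turn":0},{"tx":0,"ty":0,"tz":-60,"turn":0},{"tx":0,"ty":0,"tz":-100,"turn":0},{"tx":0,"ty":0,"tz":-120,"turn":0}]'|egrep 'pos|ft'
python3 -m crank '[{"tx":0,"ty":-45,"tz":0,"turn":0},{"tx":0,"ty":-95,"tz":0,"turn":0},{"tx":0,"ty":-150,"tz":0,"turn":0},{"tx":0,"ty":-200,"tz":0,"turn":0},{"tx":0,"ty":-200,"tz":0,"turn":0}]'|egrep 'pos|ft|time'
python3 - <<'E'
from h import *
im,d,m=snap('scene'); cv2.imwrite('pics/s11.png',cv2.resize(im[90:310,90:380,::-1],None,fx=2.5,fy=2.5))
for c in ['scene','top']:
    if c=='top': snap('top')
    for q in ['cutter0','hung','tongs','shaker','jar','cup','brush','scraper','bowl']:
        print(c,q,[(np.round(r['xyz'],3).tolist(),round(r['confidence'],2)) for r in ctrl.mark_of(c,q)])
E
```

```text
position: [0.6777, -0.01, 0.1771]
ft_force: [0.2, -0.6, 0.1]
grip_width: 0.651
position: [0.6787, -0.0093, 0.3013]
ft_force: [0.6, 1.0, -0.4]
time: 55.3
position: [0.4752, -0.0104, 0.2983]
ft_force: [1.8, -0.1, 1.2]
scene cutter0 [([0.636, -0.12, 0.134], 0.89), ([0.627, 0.097, 0.131], 0.79), ([0.622, 0.189, 0.128], 0.69), ([0.678, 0.095, 0.183], 0.64), ([0.626, 0.294, 0.132], 0.59), ([0.623, -0.207, 0.131], 0.56)]
scene hung [([0.634, -0.306, 0.13], 0.98)]
scene tongs [([0.677, -0.008, 0.191], 0.85), ([0.463, 0.369, 0.002], 0.58), ([0.638, -0.305, 0.128], 0.53)]
scene shaker [([0.482, 0.145, -0.002], 0.76), ([0.636, -0.12, 0.135], 0.19)]
scene jar [([0.463, 0.368, 0.003], 0.74), ([0.622, 0.294, 0.13], 0.69), ([0.604, -0.191, 0.005], 0.66), ([0.68, -0.303, 0.183], 0.2)]
scene cup [([0.618, 0.027, -0.0], 0.98), ([0.634, -0.121, 0.131], 0.75)]
scene brush [([0.611, -0.196, 0.003], 0.91)]
scene scraper []
scene bowl [([0.568, -0.322, 0.001], 0.83), ([0.626, -0.207, 0.13], 0.67), ([0.677, -0.012, 0.191], 0.53), ([0.617, 0.029, -0.001], 0.39)]
top cutter0 [([0.625, -0.209, 0.13], 0.81), ([0.628, 0.189, 0.132], 0.72), ([0.628, 0.289, 0.128], 0.68), ([0.632, -0.12, 0.127], 0.66), ([0.623, 0.099, 0.13], 0.64)]
top hung [([0.635, -0.304, 0.13], 0.7), ([0.627, 0.29, 0.128], 0.3)]
top tongs [([0.677, -0.008, 0.194], 0.59)]
top shaker [([0.483, 0.143, -0.001], 0.86)]
top jar [([0.459, 0.369, -0.002], 0.57), ([0.625, 0.098, 0.13], 0.23)]
top cup []
top brush [([0.603, -0.195, 0.004], 0.92), ([0.602, 0.205, 0.0], 0.66), ([0.681, 0.293, 0.184], 0.2)]
top scraper [([0.605, 0.206, -0.004], 0.85)]
top bowl [([0.56, -0.323, 0.002], 0.56), ([0.628, -0.21, 0.128], 0.41)]
```

View pics/s11.png

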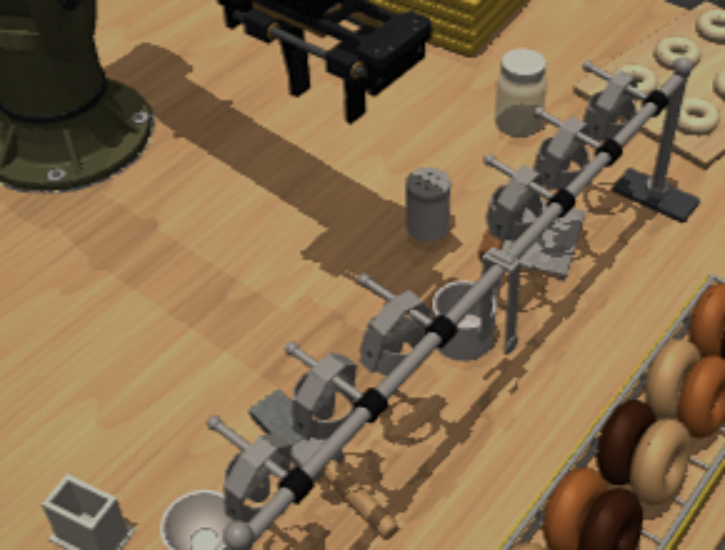

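The picture shows the tongs draped over the rail at (505,260) and every cutter on its peg. The cutter at (395,335) sits a little askew, with its origin 12 mm sideways, so I'll check whether it is still moving.

```bash
cat > chk.py <<'E'
from h import *
P=cloud('scene')
for y in [-.306,-.2075,-.1075,.095,.19,.291]:
    n=P[(abs(P[:,1]-y)<.045)&(P[:,2]>.1)&(P[:,2]<.215)&(P[:,0]>.59)&(P[:,0]<.665)]
    t=n[n[:,2]>.1965]; b=n[n[:,2]<.16]
    print(y,'all',np.round(n.mean(0),4),'top',np.round(t.mean(0),4),'bot',np.round(b.mean(0),4),'lowest',np.round(n[:,2].min(),4))
print(ctrl.get_state()['time'],[np.round(r['xyz'],3).tolist() for r in ctrl.mark_of('scene','cutter0')])
E
python3 chk.py; for k in 1 2 3; do python3 -m crank '[{"tx":0,"ty":0,"tz":0,"turn":0},{"tx":0,"ty":0,"tz":0,"turn":0},{"tx":0,"ty":0,"tz":0,"turn":0},{"tx":0,"ty":0,"tz":0,"turn":0},{"tx":0,"ty":0,"tz":0,"turn":0}]'|grep time; python3 chk.py | egrep '^-0.1075|\['; done
python3 -c "
from h import *
im,d,m=snap('scene'); cv2.imwrite('pics/s12.png',cv2.resize(im[190:260,200:310,::-1],None,fx=6,fy=6,interpolation=cv2.INTER_CUBIC))"
```

```text
-0.306 all [ 0.6391 -0.3096  0.1748] top [ 0.6288 -0.3048  0.1985] bot [ 0.6402 -0.3098  0.1492] lowest 0.1238
-0.2075 all [ 0.6331 -0.2156  0.1713] top [ 0.6246 -0.2085  0.199 ] bot [ 0.6351 -0.2167  0.1478] lowest 0.1264
-0.1075 all [ 0.6362 -0.1189  0.1698] top [ 0.6246 -0.1117  0.1987] bot [ 0.638  -0.121   0.1478] lowest 0.1254
0.095 all [0.6316 0.087  0.1672] top [0.6222 0.0943 0.1985] bot [0.632  0.088  0.1466] lowest 0.1255
0.19 all [0.6309 0.1821 0.1678] top [0.6214 0.1891 0.1987] bot [0.6315 0.1841 0.1473] lowest 0.1272
0.291 all [0.6309 0.2828 0.1679] top [0.6213 0.2892 0.1989] bot [0.6316 0.2849 0.1472] lowest 0.127
56.35 [[0.624, 0.291, 0.128], [0.629, -0.115, 0.133], [0.628, 0.099, 0.128], [0.622, -0.208, 0.131], [0.626, 0.188, 0.127], [0.675, -0.007, 0.181]]
time: 57.02
-0.306 all [ 0.6391 -0.3095  0.1747] top [ 0.6279 -0.305   0.1986] bot [ 0.64   -0.3101  0.1493] lowest 0.1275
-0.2075 all [ 0.6331 -0.2155  0.1712] top [ 0.6243 -0.2088  0.1989] bot [ 0.6347 -0.2172  0.1479] lowest 0.1269
-0.1075 all [ 0.6361 -0.1147  0.1711] top [ 0.625  -0.1098  0.1984] bot [ 0.6374 
[... 1346 characters left out ...]
101  0.1492] lowest 0.1237
-0.2075 all [ 0.6331 -0.2156  0.1712] top [ 0.6245 -0.2094  0.1987] bot [ 0.6348 -0.2175  0.1479] lowest 0.1273
-0.1075 all [ 0.6363 -0.116   0.1707] top [ 0.626  -0.11    0.1984] bot [ 0.6378 -0.1173  0.1473] lowest 0.1273
0.095 all [0.6319 0.087  0.1674] top [0.6232 0.093  0.1986] bot [0.6323 0.088  0.1464] lowest 0.1253
0.19 all [0.6311 0.1819 0.1677] top [0.6234 0.1876 0.1987] bot [0.6313 0.1841 0.1476] lowest 0.1266
0.291 all [0.6309 0.2828 0.1678] top [0.6199 0.29   0.1986] bot [0.6312 0.2848 0.1474] lowest 0.1269
58.525 [[0.634, -0.106, 0.13], [0.631, 0.097, 0.131], [0.622, 0.188, 0.129], [0.624, -0.208, 0.131], [0.627, 0.292, 0.128], [0.473, -0.375, 0.001]]
```

View pics/s12.png

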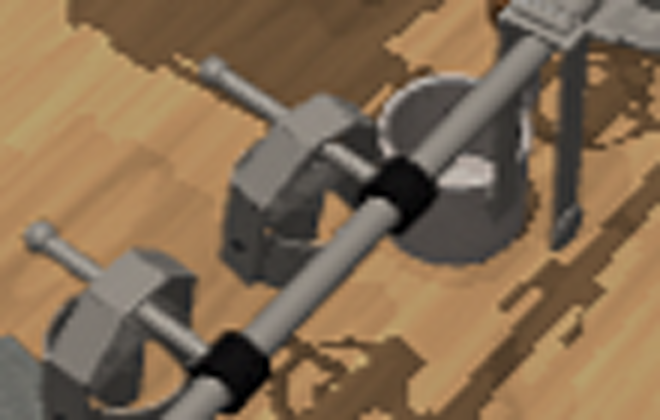

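The knock had set that cutter swinging. It now reads as settled at y≈-0.108. I'll wait a little longer, check once more and hand in.

```bash
for k in 1 2 3; do python3 -m crank '[{"tx":0,"ty":0,"tz":0,"turn":0},{"tx":0,"ty":0,"tz":0,"turn":0},{"tx":0,"ty":0,"tz":0,"turn":0},{"tx":0,"ty":0,"tz":0,"turn":0},{"tx":0,"ty":0,"tz":0,"turn":0}]' >/dev/null; python3 chk.py | egrep '^-0.1075'; done
python3 -c "
from h import *
print(ctrl.close_job())"
```

```text
-0.1075 all [ 0.6361 -0.1159  0.1706] top [ 0.626  -0.11    0.1985] bot [ 0.6372 -0.1172  0.1475] lowest 0.1278
-0.1075 all [ 0.6362 -0.116   0.1707] top [ 0.6243 -0.1098  0.1983] bot [ 0.6374 -0.1178  0.1474] lowest 0.1284
-0.1075 all [ 0.6361 -0.116   0.1708] top [ 0.6251 -0.1101  0.1985] bot [ 0.6377 -0.1175  0.1473] lowest 0.1269
the job is handed in; nothing more can be done
None
```

The job is handed in: all five standing cutters hang still on their own pegs, the tongs are draped over the bare stretch of the rail, and the already hung cutter and everything else on the bench were left alone.

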